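Rebuild a key cutter's arbor with keyed spacers, milling wheel and set collar

ROBOT

A 7-joint arm with a two-finger parallel gripper is mounted at the origin on a cart in front of the work surface, level with it; the furniture and walls round the work are solid. World frame = base frame: x ahead of the robot, y to its left, z up, the work surface at z = 0. Lengths are in m, angles in rad, forces in N, time in s.
With the tool pointing down it reaches from about 0.425 to 0.875 m from the base axis. Payload 4.7 kg.
Tool frame: the origin (TCP) lies midway between the tips of the shut fingers; the grasp point (between the pads) lies 19 mm behind it; z points along the fingers, y is the line along which they close (so a half turn about z gives the same grasp; the last joint's range is limited). The gripper opens to 87 mm and grips with 3 to 60 N. Pads are 19 mm wide; open, the fingers measure 117 mm over their backs; the gripper's body (75 mm by 190 mm) begins 51 mm behind the grasp point.
Start: joints at [-1.188, 0.321, -0.07, 1.45, 0.023, 1.371, -0.057], TCP at [0.234, 0.606, 0.223] pointing down, gripper open.
Joint ranges: [-2.86, 2.86], [-0.3, 2.09], [-1.38, 1.24], [0.06, 2.45], [-1.56, 4.7], [0.09, 2.05], [-2.69, 2.69]. Speed limits (rad/s): [2.57, 2.57, 3.14, 3.14, 3.14, 3.14, 3.14].

INTERFACE

Orientations are given as a rotation vector (axis times angle).
In Python, from bench import ctrl gives the robot as it stands.
- The arm moves only by the shell command python3 inch.py 'ROWS' [FORCE]. ROWS is one flat JSON list of numbers that holds 1 to 20 rows one after another, with no inner brackets; each row has 5 numbers: dx, dy, dz in m, then a turn about the tool's z in rad, then the opening from 0.0 (shut) to 1.0 (fully open); each row is the pose to reach, as a shift and turn from the pose commanded when the command began, along the tool's axes at that moment; what a row does not reach only later rows make up. A row lasts 1/10 s, in which the tool goes at most 0.05 m and 0.15 rad, less where a joint would pass 70% of its speed; a pose out of reach is approached as far as the arm can. The fingers move at their own pace and stop on an object; FORCE is the grip in N (left out, the last holds). Time passes only in rows, so rows that do not move let the fingers close. It prints the time, the measured TCP pose, the force, the opening and the grip force at its end. Input that does not fit is refused with a message, and nothing moves.
- ctrl.get_state(): the state, without advancing time (a new reading comes with each control period).
- ctrl.get_image(name): name is "scene" or "top" or "wrist"; returns the picture (400x640x3 uint8, red, green, blue); there is no depth.
- ctrl.camera_model(name): a dict with "vertical_fov" (degrees; the focal length in pixels is half the picture's height over the tangent of half this angle, whatever the lens; pixels are square), "cx", "cy" (the principal point, pixels), "k1" (the pictures are not rectified: a ray, as slopes to the right and down, at radius r is drawn at 1 + k1 r^2 times it, then the intrinsics apply), "rvec" (rotation vector, rad) and "tvec" (3), from world to camera coordinates, as OpenCV has them; the wrist camera has in their place "hand_eye" (4x4, takes a point from camera to tool coordinates, whose origin is the TCP and whose axes are the flange's). Camera axes: x right, y down, z forward; pixel columns grow to the right and rows downward; lengths in m; the calibration is good to about 2 mm. A picture is of the moment at which its call begins: read the wrist's pose just before it. camera_model takes no time and is no camera call.
- ctrl.close_job(): hands the job in; it is judged then, once.
The state is a dict: "time": time; "joint_positions": joint angles; "qd": joint speeds; "joint_torque": joint torques, N m; "position": TCP position; "tool_rot": TCP orientation; "ft_force": force on the tool from outside, world axes, zero at the start; "torque": the same for the moment, N m; "grip_width": opening from 0.0 (shut) to 1.0 (fully open); "grip_force": force on a finger pad.
Only numpy, scipy, OpenCV 4.12 (cv2) and the standard library are available. Lean on these libraries where they do the work, as an engineer would, in place of code of your own. Each camera call takes 0.05 s, during which the arm holds its last target. There are 200 camera calls.

TASK

Rebuild the upright arbor: take off the set collar and lay it flat on the bench, then take off the plain ring beneath it and put that in the crate with the other plain ring, which stays there. Slide every keyed spacer from the crate on to the arbor, each turned until its tab drops into the keyway and lowered fully home, then the milling wheel, hub up and keyed in the same way, on top of the spacers. Last put the set collar back on the arbor so that it rests on the wheel's hub.

Things in the scene. Friction and masses are not known exactly. Their poses are not given: they have to be found in the camera images.
- spacer_1: Keyed spacer: flat steel ring, 56 mm across, 12 mm thick, two flats 46 mm apart (grip there), 32.4 mm bore; one tab, 8 mm wide and as tall as the ring, stands 5.5 mm into the bore. Lies flat in the crate. Origin: centre of the underside; z up, tab on the -x side, flats facing +y and -y. Two or three spacers are there.
- spacer_2: Keyed spacer: flat steel ring, 56 mm across, 12 mm thick, two flats 46 mm apart (grip there), 32.4 mm bore; one tab, 8 mm wide and as tall as the ring, stands 5.5 mm into the bore. Lies flat in the crate. Origin: centre of the underside; z up, tab on the -x side, flats facing +y and -y. Two or three spacers are there.
- spacer_3: Keyed spacer: flat steel ring, 56 mm across, 12 mm thick, two flats 46 mm apart (grip there), 32.4 mm bore; one tab, 8 mm wide and as tall as the ring, stands 5.5 mm into the bore. Lies flat in the crate. Origin: centre of the underside; z up, tab on the -x side, flats facing +y and -y. Two or three spacers are there.
- milling_wheel: Milling wheel: toothed steel disc, 65 mm across, 5 mm thick, with a dark hub on top, 50 mm across, its two flats 42 mm apart (grip there), its top 17 mm above the underside; 32.4 mm bore with one tab, 8 mm wide, 17 mm tall, standing 5.5 mm into the bore. Lies hub up in the crate. Origin: centre of the underside; z up, tab on the -x side, flats facing +y and -y.
- set_collar: Set collar: a dark round steel collar, 52 mm across and 22 mm tall, plain 32.4 mm bore (no tab), a small set screw in its side. Starts on the arbor, on top of old_ring. Origin: centre of the underside; z up.
- old_ring: Plain ring: round steel ring, 50 mm across, 12 mm thick, 32.4 mm bore, no tab, no flats. Origin: centre of the underside; z up. This one starts on the arbor, on its seat, under the set collar.
- plain_ring: Plain ring: round steel ring, 50 mm across, 12 mm thick, 32.4 mm bore, no tab, no flats. Origin: centre of the underside; z up. This one lies in the crate among the spacers and is not needed.
- lock_body: Double lock cylinder, 35 mm (x) by 66 mm (y) and 21 mm high, lying in the crate by its wall; not needed. Origin: centre of the underside.
- car_key: Black car key, 78 mm (x) by 31 mm (y) and 10 mm thick, lying in the crate by its wall; not needed. Origin: centre of the underside.
- arbor: Upright arbor in a fixed block, 84 mm square, 16 mm high. A round seat, 46 mm across, ends 28 mm above the bench; from it rises the shaft, 30 mm thick. A keyway, 11 mm wide, 6 mm deep, runs down the whole shaft, open at the top. Origin: on the axis at the bench; z up, keyway on the -x side: a tab is in line with it when the part's yaw equals the arbor's.
- arbor_seat (a point): Point on the arbor's axis at the height of the seat, 28 mm above the bench; axes as the arbor's. The first part comes to rest here, the next ones on top of it.
- arbor_top (a point): Point on the arbor's axis at the shaft's end, 87 mm above the bench, where a part rests whose tab is not over the keyway. The end is chamfered; above it is only a threaded nose, 18 mm thick and 7 mm high. A machine up to 0.26 m high stands between arbor and crate: carry parts over it.
- crate: Low open wooden crate, fixed: 290 mm (x) by 196 mm (y) outside, 276 by 182 mm inside, floor 4 mm thick, walls 42 mm high. Its corner at +x, -y is free of parts at the start. The bench just in front of it (towards the robot) is free for about 70 mm. Origin: centre of the underside; z up.

How it is judged:
On the way, in this order (a step that is already met when the one before it is completed fails the run):
1. the set collar is off the arbor and lies flat on the bench, and the plain ring that was under it lies in the crate (x of old_ring in the frame of crate between -0.136 and 0.136 m and y of old_ring in the frame of crate between -0.089 and 0.089 m and height (world z) of old_ring below 0.03 m and linear speed of each of old_ring, set_collar below 0.03 m/s and horizontal distance between set_collar and arbor above 0.06 m and height (world z) of set_collar below 0.012 m), for 0.2 s.
2. every keyed spacer of the crate is on the arbor, tab in the keyway, all the way down (horizontal distance between each of spacer_1, spacer_2, spacer_3 and arbor below 0.003 m and z of spacer_1 in the frame of arbor_seat between -0.003 and 0.027 m and angle between each of spacer_1, spacer_2, spacer_3's own z axis and vertical below 0.1 rad and angle between the x axis of each of spacer_1, spacer_2, spacer_3 and the x axis of arbor, either way round below 0.2 rad and z of spacer_2 in the frame of arbor_seat between -0.003 and 0.027 m and z of spacer_3 in the frame of arbor_seat between -0.003 and 0.027 m), for 0.2 s.
3. the milling wheel is on the arbor on top of the spacers, tab in the keyway, all the way down (horizontal distance between milling_wheel and arbor below 0.003 m and z of milling_wheel in the frame of arbor_seat between -0.003 and 0.039 m and angle between milling_wheel's own z axis and vertical below 0.1 rad and angle between the x axis of milling_wheel and the x axis of arbor, either way round below 0.2 rad and z of each of spacer_1, spacer_2, spacer_3 in the frame of milling_wheel below -0.009 m), for 0.2 s.
At the end, for the whole second after the job is handed in: All spacers, and above them the milling wheel, are down on the arbor (within 3 mm of the axis, upright within 0.1 rad, yaw within 0.2 rad of the keyway); the set collar is round the shaft (within 3 mm) and rests on the hub; both plain rings are in the crate; all at rest (all of step 2 and all of step 3 and horizontal distance between set_collar and arbor below 0.003 m and z of set_collar in the frame of milling_wheel between 0.014 and 0.0195 m and angle between set_collar's own z axis and vertical below 0.1 rad and x of plain_ring in the frame of crate between -0.136 and 0.136 m and y of plain_ring in the frame of crate between -0.089 and 0.089 m and x of old_ring in the frame of crate between -0.136 and 0.136 m and y of old_ring in the frame of crate between -0.089 and 0.089 m and linear speed of each of spacer_1, spacer_2, spacer_3, milling_wheel, set_collar, old_ring below 0.02 m/s); the robot touches nothing.
Of spacer_1, spacer_2, spacer_3 only 2 to 3 are there at a start; the rules pass over those that are not, and their reading is None.
At some moment in a run one of set_collar may be knocked a few centimetres aside while the robot is not near it.
It also fails if it takes over 210 s, if anything falls off the work surface, if the arm or the gripper's body presses on something with over 40 N, if the wrist force passes 120 N, or if a joint passes its speed limit or range.

## Working session

There is one attempt and no reset: what is moved stays moved. The work goes in short steps, Python scripts to look and compute and a shell command to move; the robot and the scene stay as the last step left them, time stands still between calls to the robot, and variables do not carry over. Pictures are saved under pics/ and viewed, at most 14 in all, crops included, and the job is handed in when it is done.

```bash
ls; mkdir -p pics; python3 - <<'E'
from bench import ctrl
import cv2
s=ctrl.get_state();print({k:s[k] for k in('time','position','tool_rot','grip_width','ft_force')})
for n in('scene','top'):
    cv2.imwrite(f'pics/{n}0.png',ctrl.get_image(n)[...,::-1]);print(n,ctrl.camera_model(n))
print(ctrl.camera_model('wrist'))
E
```

```text
bench.py
inch.py
pics
{'time': 0.0, 'position': array([0.23415254, 0.60575199, 0.2214357 ]), 'tool_rot': array([-5.75841381e-01, -3.08813105e+00,  3.03165190e-03]), 'grip_width': 1.001857958586019, 'ft_force': array([-0.0594946 ,  1.24669939,  0.06962855])}
scene {'vertical_fov': 45.71816500019055, 'cx': 316.4532140777253, 'cy': 203.01010082175605, 'k1': -0.07960090248060947, 'rvec': array([ 2.12920776, -1.11741682,  0.48074982]), 'tvec': array([-0.41230477,  0.34099532,  0.77973752])}
top {'vertical_fov': 46.37706215769794, 'cx': 322.29422930827553, 'cy': 203.71712174076674, 'k1': 0.02900851656374428, 'rvec': array([ 2.21351008, -2.18069438,  0.0741249 ]), 'tvec': array([-0.10765871,  0.54896615,  1.06229901])}
{'vertical_fov': 60.335172053690364, 'cx': 321.6164674495865, 'cy': 199.34663964097618, 'k1': -0.021828552868754084, 'hand_eye': array([[ 7.00702375e-06, -9.62151081e-01, -2.72516600e-01,
         7.50789695e-02],
       [ 9.99999979e-01, -4.91558478e-05,  1.99262635e-04,
        -7.28917915e-04],
       [-2.05116544e-04, -2.72516596e-01,  9.62151060e-01,
        -1.60735152e-01],
       [ 0.00000000e+00,  0.00000000e+00,  0.00000000e+00,
         1.00000000e+00]])}
```
View pics/scene0.png

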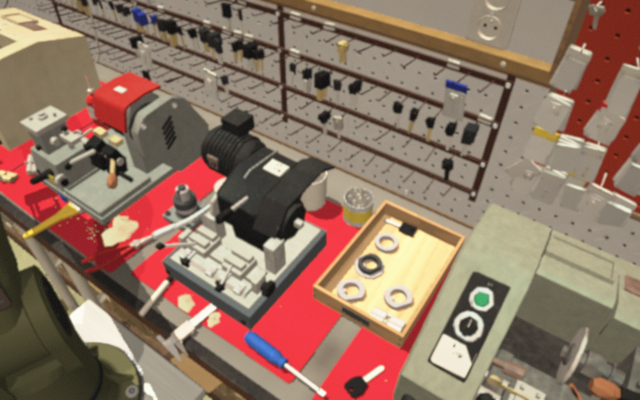

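View pics/top0.png

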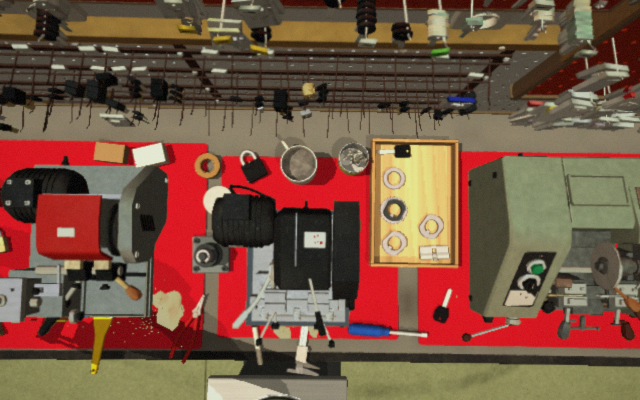

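Top view: arbor block at about (210,253) with the motor machine between it and the crate (415,203). In the crate are the key (400,150), light rings at (394,178), (395,243) and (431,226), the dark wheel at (395,210) and the lock at (434,253). The far right corner is free.

```bash
cat > h.py <<'E'
import numpy as np, cv2
from bench import ctrl
from scipy.spatial.transform import Rotation as R
def cam(n,s=None):
    m=ctrl.camera_model(n); f=200/np.tan(np.radians(m['vertical_fov']/2))
    K=np.array([[f,0,m['cx']],[0,f,m['cy']],[0,0,1]]); d=np.array([m['k1'],0,0,0,0.])
    if n=='wrist':
        s=s or ctrl.get_state(); T=np.eye(4); T[:3,:3]=R.from_rotvec(s['tool_rot']).as_matrix(); T[:3,3]=s['position']
        W=np.linalg.inv(T@m['hand_eye']); Rm,t=W[:3,:3],W[:3,3]
    else: Rm,t=R.from_rotvec(m['rvec']).as_matrix(),np.array(m['tvec'])
    return K,d,Rm,t
def rays(c,px):
    K,d,Rm,t=c; p=cv2.undistortPoints(np.float64(px).reshape(-1,1,2),K,d)[:,0]
    D=np.c_[p,np.ones(len(p))]@Rm; return -Rm.T@t, D/np.linalg.norm(D,axis=1)[:,None]
def onz(c,px,z):
    o,D=rays(c,px); return o+D*((z-o[2])/D[:,2])[:,None]
def tri(cs,pxs):
    A=np.zeros((3,3));b=np.zeros(3);L=[]
    for c,p in zip(cs,pxs):
        o,D=rays(c,[p]);M=np.eye(3)-np.outer(D[0],D[0]);A+=M;b+=M@o;L.append((o,M))
    x=np.linalg.solve(A,b); return x,[np.linalg.norm(M@(x-o))*1e3 for o,M in L]
def proj(c,P):
    return cv2.projectPoints(np.float64(P).reshape(-1,1,3),R.from_matrix(c[2]).as_rotvec(),c[3],c[0],c[1])[0][:,0]
def shot(n,name):
    s=ctrl.get_state(); im=np.ascontiguousarray(ctrl.get_image(n)[...,::-1]); cv2.imwrite(f'pics/{name}.png',im); return im,cam(n,s),s
def delta(s,P):  # shift in tool axes of TCP to world P
    return R.from_rotvec(s['tool_rot']).as_matrix().T@(np.array(P)-s['position'])
E
python3 - <<'E'
from h import *
np.set_printoptions(precision=4,suppress=True)
c=cam('top'); s=cam('scene')
for n,p,z in [('collar',(207,255),.062),('ringA',(394,178),.016),('wheel',(395,210),.021),('ringB',(395,243),.016),('ringC',(431,226),.016),('lock',(434,253),.025)]:
    print(n,onz(c,[p],z)[0])
print('crate TL TR BR BL',onz(c,[(372,139),(460,139),(458,266),(370,264)],.042))
for n,a,b in [('collar',(207,255),(184,192)),('ringA',(394,178),(387,243)),('wheel',(395,210),(370,265)),('B',(395,243),(351,290)),('C',(431,226),(399,297))]: print(n,tri([c,s],[a,b]))
st=ctrl.get_state(); print(R.from_rotvec(st['tool_rot']).as_matrix())
im=cv2.imread('pics/top0.png'); im=im[130:280,180:470]; a=cv2.resize(im[:,180:],None,fx=5,fy=5,interpolation=3)[:600]
b=cv2.resize(im[90:150,:70],None,fx=4,fy=4,interpolation=3); 
o=np.zeros((600,800,3),np.uint8); o[:a.shape[0],:a.shape[1]]=a[:600,:800]; o[:240,520:800]=b[:, :280]; cv2.imwrite('pics/crop0.png',o)
E
```

```text
collar [0.4317 0.1516 0.062 ]
ringA [ 0.6128 -0.2649  0.016 ]
wheel [ 0.5383 -0.2669  0.021 ]
ringB [ 0.4625 -0.2681  0.016 ]
ringC [ 0.5029 -0.3509  0.016 ]
lock [ 0.4414 -0.3556  0.025 ]
crate TL TR BR BL [[ 0.6981 -0.21    0.042 ]
 [ 0.7011 -0.4101  0.042 ]
 [ 0.4141 -0.405   0.042 ]
 [ 0.4155 -0.208   0.042 ]]
collar (array([0.4318, 0.1484, 0.0794]), [np.float64(1.1714538438460147), np.float64(1.1714538438459665)])
ringA (array([ 0.6135, -0.2659,  0.0109]), [np.float64(0.15070870860971355), np.float64(0.15070870860967445)])
wheel (array([ 0.5381, -0.2672,  0.0143]), [np.float64(0.867166687793482), np.float64(0.8671666877935802)])
B (array([ 0.462 , -0.2676,  0.0148]), [np.float64(0.8991533162768757), np.float64(0.8991533162769751)])
C (array([ 0.5031, -0.3524,  0.0111]), [np.float64(0.30796871505585904), np.float64(0.30796871505587825)])
[[-0.9327  0.3605 -0.0005]
 [ 0.3605  0.9327 -0.0016]
 [-0.0001 -0.0017 -1.    ]]
```

View pics/crop0.png

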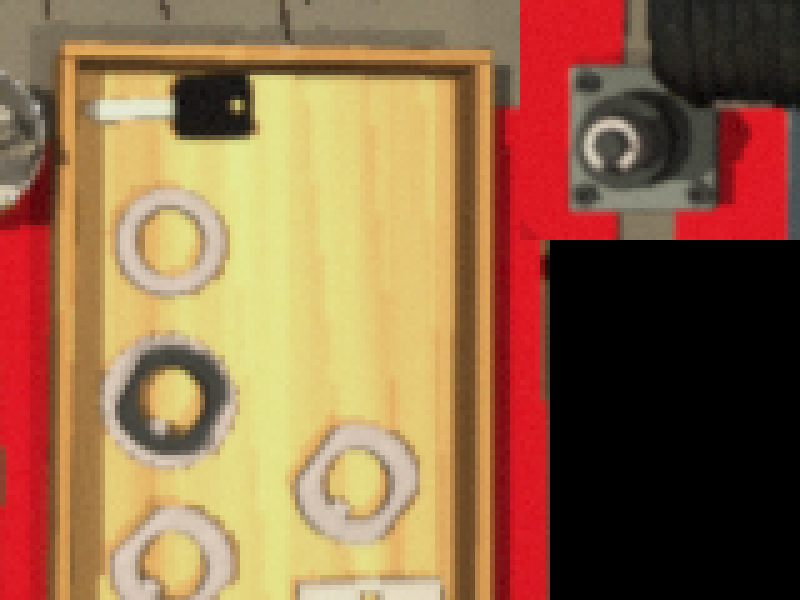

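Crop: ring at crate upper left is plain; the spacers are B (lower left) and C (right), tabs toward the lower left; the wheel's tab is near its bottom; the arbor's keyway gap faces down in the image (-x). Next, a wrist view over the arbor.

```bash
python3 - <<'E'
from h import *
np.set_printoptions(precision=4,suppress=True)
s=ctrl.get_state(); print(delta(s,[.435,.15,.30]), delta(s,[.435,.15,.20]))
c=cam('top');q=cam('scene')
print('motor left', onz(c,[(213,200),(213,235),(272,245),(230,247)],.15), tri([c,q],[(213,225),(203,140)]))
E
```

```text
[-0.3516 -0.3529 -0.0778] [-0.3516 -0.3527  0.0222]
motor left [[0.547  0.1223 0.15  ]
 [0.4766 0.1203 0.15  ]
 [0.4582 0.0017 0.15  ]
 [0.4531 0.0857 0.15  ]] (array([0.4915, 0.115 , 0.1991]), [np.float64(6.84419815754846), np.float64(6.84419815754835)])
```

```bash
python3 inch.py '[0, 0, -0.05, 0, 1, 0, 0, -0.08, 0, 1, -0.035, -0.035, -0.08, 0, 1, -0.07, -0.07, -0.08, -0.1, 1, -0.105, -0.105, -0.08, -0.2, 1, -0.14, -0.14, -0.08, -0.3, 1, -0.175, -0.175, -0.08, -0.37, 1, -0.21, -0.21, -0.08, -0.37, 1, -0.245, -0.245, -0.08, -0.37, 1, -0.28, -0.28, -0.08, -0.37, 1, -0.315, -0.315, -0.08, -0.37, 1, -0.35, -0.35, -0.08, -0.37, 1, -0.352, -0.353, -0.05, -0.37, 1, -0.352, -0.353, 0, -0.37, 1, -0.352, -0.353, 0, -0.37, 1, -0.352, -0.353, 0, -0.37, 1]'; python3 - <<'E'
from h import *
im,c,s=shot('wrist','w1'); print(s['position'],R.from_rotvec(s['tool_rot']).as_matrix().round(4))
E
```

```text
time: 1.7
position: [0.435, 0.1501, 0.2227]
tool_rot: [0.003, -3.14, 0.001]
ft_force: [0.3, 0.9, 1.6]
grip_width: 1.0
grip_force: 0.0
[0.4350043  0.15014404 0.22269788] [[-1.0e+00 -1.6e-03 -1.3e-03]
 [-1.6e-03  1.0e+00 -8.0e-04]
 [ 1.3e-03 -8.0e-04 -1.0e+00]]
```

View pics/w1.png

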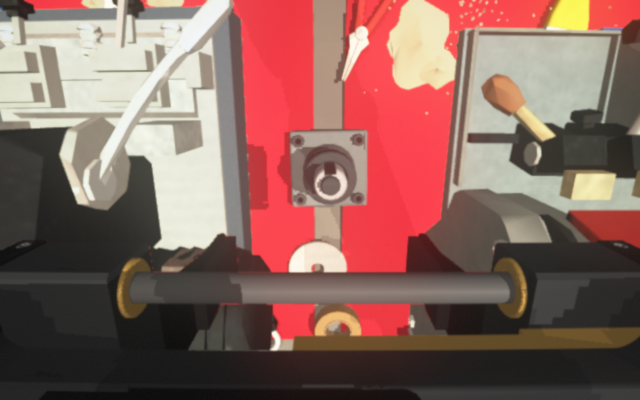

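Wrist view: arbor block corners at about (290,130) and (367,206), shaft end near (331,184), keyway toward the top of the picture. I'll take a second view shifted by 6 cm and measure in both.

```bash
python3 inch.py '[-0.03, 0.01, 0, 0, 1, -0.05, 0.03, 0, 0, 1, -0.05, 0.03, 0, 0, 1, -0.05, 0.03, 0, 0, 1]'; python3 - <<'E'
from h import *
im,c,s=shot('wrist','w2'); print(s['position'],s['tool_rot'])
P=proj(c,[.432,.15,.06])[0].astype(int); print(P)
a=cv2.imread('pics/w1.png')[110:220,275:385]; b=im[P[1]-55:P[1]+55,P[0]-55:P[0]+55]
cv2.imwrite('pics/cr1.png',cv2.resize(np.hstack([a,b]),(800,400),interpolation=2))
E
```

```text
time: 2.15
position: [0.4865, 0.1812, 0.2246]
tool_rot: [-0.004, 3.139, 0.001]
ft_force: [0.4, -0.8, 0.6]
grip_width: 1.0
grip_force: 0.0
[0.48650024 0.18121822 0.22464516] [-4.15644755e-03  3.13894597e+00  1.12771104e-03]
[288 124]
```

View pics/cr1.png

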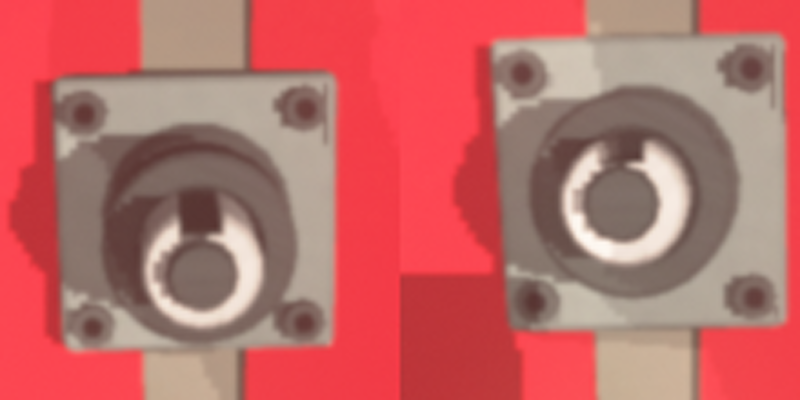

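```bash
python3 - <<'E'
from h import *
np.set_printoptions(precision=4,suppress=True)
k=220/800
S1=dict(position=np.array([0.4350043,0.15014404,0.22269788]),tool_rot=np.array([.0025,-3.1403,.002]))
M=np.array([[-1,-1.6e-3,-1.3e-3],[-1.6e-3,1,-8e-4],[1.3e-3,-8e-4,-1]]);S1['tool_rot']=R.from_matrix(M).as_rotvec()
S2=dict(position=np.array([0.48650024,0.18121822,0.22464516]),tool_rot=np.array([-4.15644755e-03,3.13894597,1.12771104e-03]))
c1,c2=cam('wrist',S1),cam('wrist',S2)
f1=lambda p:np.array(p)*k+[275,110]
f2=lambda p:(np.array(p)-[400,0])*k+[233,69]
A=[(55,78),(335,75),(333,345),(68,350)];B=[(492,40),(785,38),(787,325),(508,328)]
for c,f,Q in((c1,f1,A),(c2,f2,B)):
    X=onz(c,f(Q),.016); print(X[:,:2],X.mean(0)[:2])
    e=[X[1]-X[0],X[2]-X[3]];print('yaw',[np.arctan2(-v[0],v[1]) for v in e],[np.arctan2(v[1],v[0]) for v in (X[3]-X[0],X[2]-X[1])])
for a,b in zip(A,B): print(tri([c1,c2],[f1(a),f2(b)]))
print('nose',tri([c1,c2],[f1((203,275)),f2((622,203))]))
for n,c in(('w1',c1),('w2',c2)):
    im=cv2.imread(f'pics/{n}.png'); p=proj(c,[.432,.15,.087])[0]
    hsv=cv2.cvtColor(im,cv2.COLOR_BGR2HSV); m=((hsv[...,2]>200)&(hsv[...,1]<60)).astype(np.uint8)
    yy,xx=np.nonzero(m); ok=np.hypot(xx-p[0],yy-p[1])<25; pts=np.c_[xx,yy][ok].astype(np.float32)
    (x,y),r=cv2.minEnclosingCircle(pts); print(n,p,len(pts),x,y,r,onz(c,[(x,y)],.087))
    # key gap: direction of deficit
    print('gapdir',np.array([x,y])-pts.mean(0))
E
```

```text
[[0.3893 0.1163]
 [0.3883 0.1973]
 [0.4698 0.1997]
 [0.4716 0.1184]] [0.4298 0.158 ]
yaw [np.float64(0.012381457261699891), np.float64(0.02144663262373429)] [np.float64(0.025643239289680445), np.float64(0.029459209381243787)]
[[0.3902 0.1162]
 [0.3895 0.1982]
 [0.4704 0.2001]
 [0.4714 0.1172]] [0.4304 0.1579]
yaw [np.float64(0.00822577988225943), np.float64(0.013006577216548397)] [np.float64(0.012434369282045473), np.float64(0.02329243528975875)]
(array([0.3898, 0.1157, 0.0119]), [np.float64(0.26848989516711097), np.float64(0.26848989516706606)])
(array([0.389 , 0.1986, 0.0067]), [np.float64(0.0834134540155932), np.float64(0.08341345401559562)])
(array([0.471 , 0.2003, 0.012 ]), [np.float64(0.027593677595396906), np.float64(0.02759367759536595)])
(array([0.4704, 0.1184, 0.0208]), [np.float64(0.4697291752746733), np.float64(0.4697291752746753)])
nose (array([0.43  , 0.1576, 0.0905]), [np.float64(0.040578448341987455), np.float64(0.04057844834202936)])
w1 [322.0991 186.865 ] 314 330.7128601074219 183.73724365234375 15.763625144958496 [[0.4291 0.1576 0.087 ]]
gapdir [-2.4177 -1.6354]
w2 [285.5262 126.8576] 399 294.4666748046875 124.06666564941406 16.84514808654785 [[0.4297 0.1577 0.087 ]]
gapdir [-1.21   -2.5148]
```

Arbor at (0.430, 0.1577), yaw about +0.017, block and nose heights match. I still need the motor's clearance, because the gripper body is wide.

```bash
python3 - <<'E'
from h import *
a=cv2.imread('pics/scene0.png')[90:240,160:300]; b=cv2.imread('pics/top0.png')[175:285,185:325]
o=np.zeros((600,800,3),np.uint8); a=cv2.resize(a,None,fx=4,fy=4,interpolation=2); o[:600,:400]=a[:, :400]
b=cv2.resize(b,None,fx=4,fy=4,interpolation=2); o[:440,400:]=b[:,:400]; cv2.imwrite('pics/cr2.png',o)
c=cam('top');print(-c[2].T@c[3])
E
```

```text
[ 0.48857611 -0.08905264  1.09306744]
```

View pics/cr2.png

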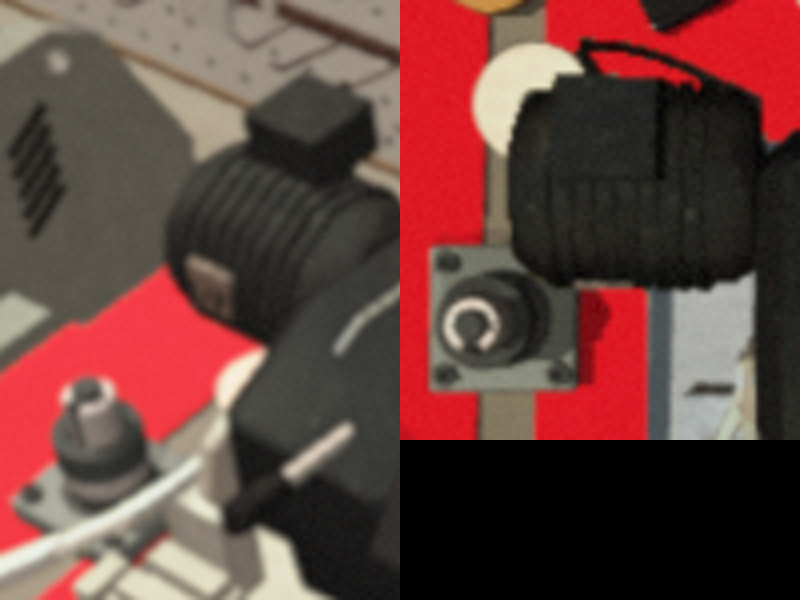

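```bash
python3 inch.py '[0, 0, -0.05, 0, 1, 0, 0, -0.1, 0, 1, -0.02, -0.01, -0.14, 0, 1, -0.05, -0.03, -0.15, 0, 1, -0.05, -0.03, -0.15, 0, 1, -0.05, -0.03, -0.15, 0, 1]'; python3 - <<'E'
from h import *
im,c,s=shot('wrist','w3'); print(s['position'],list(s['tool_rot']))
E
python3 inch.py '[0, 0.03, 0, 0, 1, 0, 0.07, 0, 0, 1, 0, 0.07, 0, 0, 1, 0, 0.07, 0, 0, 1]'; python3 - <<'E'
from h import *
im,c,s=shot('wrist','w4'); print(s['position'],list(s['tool_rot']))
a=cv2.imread('pics/w3.png')[:240,120:520];cv2.imwrite('pics/cr3.png',cv2.resize(np.vstack([a,im[:240,120:520]]),(500*2,600*2))[::2,::2])
E
```

```text
time: 2.8
position: [0.5353, 0.1492, 0.3733]
tool_rot: [0.001, 3.141, 0.001]
ft_force: [-0.8, -0.3, 0.3]
grip_width: 1.001
grip_force: 0.0
[0.53532398 0.1492161  0.37334199] [np.float64(0.001424542452916824), np.float64(3.140950596229087), np.float64(0.0009647593236102851)]
time: 3.25
position: [0.5337, 0.222, 0.3717]
tool_rot: [0.009, -3.14, 0.001]
ft_force: [0.6, -0.6, 0.3]
grip_width: 0.995
grip_force: 0.0
[0.53369402 0.2220196  0.37172143] [np.float64(0.008511755249318175), np.float64(-3.1396768101661388), np.float64(0.0010903137041040325)]
```

View pics/cr3.png

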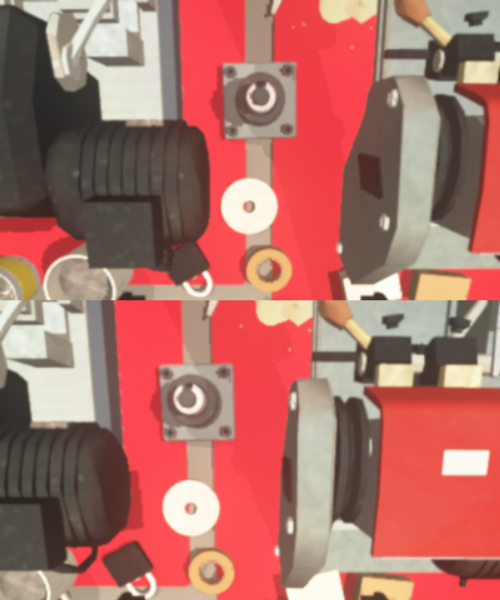

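Motor end edge at w3 (288,140) and w4 (224,152); front edge at row ~98 in both.

```bash
python3 - <<'E'
from h import *
np.set_printoptions(precision=4,suppress=True)
c1=cam('wrist',dict(position=np.array([0.53532398,0.1492161,0.37334199]),tool_rot=np.array([.001424,3.14095,.000965])))
c2=cam('wrist',dict(position=np.array([0.53369402,0.2220196,0.37172143]),tool_rot=np.array([.0085118,-3.139677,.00109])))
print(tri([c1,c2],[(288,140),(224,147)]))
for z in(.1,.13,.16):
  print(z,onz(c1,[(288,140),(270,97.5),(284,104)],z)[:,:2].ravel(),onz(c2,[(224,152),(190,98.5)],z)[:,:2].ravel())
m=lambda c:proj(c,[[.43,.1577,.087]]); print(m(c1),m(c2), (120+261/1.25,96/1.25),(120+188/1.25,99/1.25))
t=cam('top'); print([onz(t,[(212,222),(240,246.5)],z)[:,:2].ravel() for z in(.1,.13,.16)])
s=ctrl.get_state();print(delta(s,[.43,.1577,.2]))
E
```

```text
(array([0.504 , 0.1117, 0.1464]), [np.float64(2.9717938218422133), np.float64(2.9717938218423416)])
0.1 [0.506  0.1069 0.4548 0.0865 0.4624 0.1032] [0.5191 0.0983 0.4542 0.0614]
0.13 [0.5028 0.1098 0.4551 0.0908 0.4623 0.1064] [0.5149 0.1068 0.4545 0.0725]
0.16 [0.4996 0.1127 0.4555 0.0951 0.4621 0.1095] [0.5107 0.1154 0.4549 0.0836]
[[328.6334  76.6005]] [[270.1884  78.3129]] (328.8, 76.8) (270.4, 79.2)
[array([0.5034, 0.1343, 0.4525, 0.0739]), array([0.5029, 0.1275, 0.4536, 0.069 ]), array([0.5025, 0.1208, 0.4547, 0.0641])]
[ 0.1043 -0.0623  0.1723]
```

Motor front face at x=0.455, end at y≈0.113, so the keyed parts can't go on with the gripper body along y. I'll grip with the tool's y about 20° off the arbor's x, on the round arcs. Collar first.

```bash
python3 inch.py '[0.02, -0.02, 0, 0.15, 1, 0.05, -0.03, 0.03, 0.3, 1, 0.08, -0.05, 0.06, 0.45, 1, 0.104, -0.062, 0.1, 0.6, 1, 0.104, -0.062, 0.12, 0.75, 1, 0.104, -0.062, 0.12, 0.9, 1, 0.104, -0.062, 0.12, 1.05, 1, 0.104, -0.062, 0.12, 1.22, 1, 0.104, -0.062, 0.15, 1.22, 1, 0.104, -0.062, 0.17, 1.22, 1, 0.104, -0.062, 0.17, 1.22, 1, 0.104, -0.062, 0.17, 1.22, 1]'; python3 - <<'E'
from h import *
s=ctrl.get_state(); M=R.from_rotvec(s['tool_rot']).as_matrix(); print(M.round(3),np.degrees(np.arctan2(M[1,1],M[0,1])),s['position'],delta(s,[.43,.1577,.047]),s['joint_positions'].round(2))
E
```

```text
time: 4.5
position: [0.4314, 0.1573, 0.2031]
tool_rot: [-1.8, -2.575, -0.0]
ft_force: [-0.2, -0.6, 0.6]
grip_width: 1.0
grip_force: 0.0
[[-0.344  0.939  0.   ]
 [ 0.939  0.344  0.   ]
 [ 0.     0.    -1.   ]] 20.097198671642552 [0.43137431 0.1573497  0.2030584 ] [ 0.00077426 -0.00119646  0.15605833] [-0.72 -0.09  0.29  1.94  0.03  1.29 -0.08]
```

```bash
python3 inch.py '[0.001, -0.001, 0.05, 0, 1, 0.001, -0.001, 0.1, 0, 1, 0.001, -0.001, 0.14, 0, 1, 0.001, -0.001, 0.155, 0, 1, 0.001, -0.001, 0.155, 0, 1, 0.001, -0.001, 0.155, 0, 0.4, 0.001, -0.001, 0.155, 0, 0.4, 0.001, -0.001, 0.155, 0, 0.4, 0.001, -0.001, 0.155, 0, 0.4, 0.001, -0.001, 0.155, 0, 0.4, 0.001, -0.001, 0.155, 0, 0.4, 0.001, -0.001, 0.155, 0, 0.4]' 30; 
```

```text
time: 5.7
position: [0.4304, 0.1589, 0.048]
tool_rot: [1.798, 2.576, 0.001]
ft_force: [-0.7, 0.3, 3.5]
grip_width: 0.588
grip_force: 30.0
```

```bash
python3 inch.py '[0, 0, -0.05, 0, 0.4, 0, 0, -0.1, 0, 0.4, 0, 0, -0.15, 0, 0.4, 0, 0, -0.2, 0, 0.4, 0, 0, -0.25, 0, 0.4, 0, 0, -0.3, 0, 0.4, -0.048, -0.009, -0.312, 0.15, 0.4, -0.095, -0.018, -0.312, 0.3, 0.4, -0.143, -0.027, -0.312, 0.45, 0.4, -0.19, -0.036, -0.312, 0.6, 0.4, -0.238, -0.045, -0.312, 0.75, 0.4, -0.27, -0.075, -0.312, 0.9, 0.4, -0.3, -0.105, -0.312, 1.05, 0.4, -0.33, -0.135, -0.312, 1.2, 0.4, -0.36, -0.165, -0.312, 1.35, 0.4, -0.39, -0.195, -0.312, 1.5, 0.4, -0.411, -0.212, -0.312, 1.65, 0.4, -0.411, -0.212, -0.312, 1.8, 0.4, -0.411, -0.212, -0.312, 1.92, 0.4, -0.411, -0.212, -0.312, 1.92, 0.4]'; python3 - <<'E'
from h import *
s=ctrl.get_state(); M=R.from_rotvec(s['tool_rot']).as_matrix(); print(M.round(3),np.degrees(np.arctan2(M[1,1],M[0,1])),s['position'],s['joint_positions'].round(2))
im,c,s=shot('wrist','w5');im,c,s=shot('top','t5')
E
```

```text
time: 7.7
position: [0.3724, -0.3003, 0.3589]
tool_rot: [-3.141, -0.003, 0.002]
ft_force: [0.2, 0.3, -1.3]
grip_width: 0.588
grip_force: 30.0
[[ 1.     0.002 -0.001]
 [ 0.002 -1.     0.001]
 [-0.001 -0.001 -1.   ]] -89.90200322869391 [ 0.37236653 -0.30025083  0.35887181] [-0.19 -0.14  0.73  1.65  0.09  1.6  -1.03]
```

View pics/w5.png

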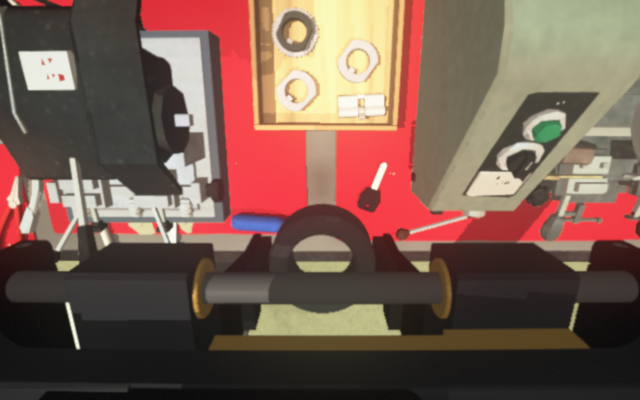

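Collar is held; the crate is clear at the top of the picture and the bench in front of it is free (key at (372,185) and screwdriver at (265,222) stay outside my target). Setting it down at about (0.378, -0.29).

```bash
python3 inch.py '[0.006, -0.01, 0.05, 0, 0.4, 0.006, -0.01, 0.1, 0, 0.4, 0.006, -0.01, 0.15, 0, 0.4, 0.006, -0.01, 0.2, 0, 0.4, 0.006, -0.01, 0.25, 0, 0.4, 0.006, -0.01, 0.3, 0, 0.4, 0.006, -0.01, 0.33, 0, 0.4, 0.006, -0.01, 0.342, 0, 0.4, 0.006, -0.01, 0.346, 0, 0.4, 0.006, -0.01, 0.348, 0, 0.4, 0.006, -0.01, 0.348, 0, 0.4]'
```

```text
time: 8.9
position: [0.3803, -0.2908, 0.013]
tool_rot: [3.141, 0.006, 0.005]
ft_force: [0.0, -0.0, -1.5]
grip_width: 0.584
grip_force: 30.0
```

```bash
python3 inch.py '[0, 0, 0.002, 0, 0.4, 0, 0, 0.004, 0, 0.4, 0, 0, 0.004, 0, 0.4]'; python3 inch.py '[0, 0, 0.001, 0, 0.4, 0, 0, 0.001, 0, 0.4]'
```

```text
time: 9.2
position: [0.3802, -0.2907, 0.0093]
tool_rot: [-3.141, -0.005, -0.004]
ft_force: [-2.0, 0.9, 9.1]
grip_width: 0.585
grip_force: 30.0
time: 9.4
position: [0.3803, -0.2908, 0.009]
tool_rot: [-3.141, -0.004, -0.004]
ft_force: [-3.0, 2.1, 16.2]
grip_width: 0.591
grip_force: 30.0
```

```bash
python3 inch.py '[0, 0, 0, 0, 1, 0, 0, 0, 0, 1, 0, 0, 0, 0, 1, 0, 0, -0.05, 0, 1, 0, 0, -0.1, 0, 1, 0, 0, -0.15, 0, 1, 0.02, 0, -0.2, 0, 1, 0.05, 0, -0.24, 0, 1, 0.085, 0, -0.27, 0, 1, 0.12, 0.01, -0.29, 0, 1, 0.12, 0.01, -0.29, 0, 1, 0.12, 0.01, -0.29, 0, 1]' ; python3 - <<'E'
from h import *
im,c,s=shot('wrist','w6'); np.savez('w6',p=s['position'],r=s['tool_rot'])
E
python3 inch.py '[0, 0.03, 0, 0, 1, 0, 0.06, 0, 0, 1, 0, 0.06, 0, 0, 1, 0, 0.06, 0, 0, 1]'; python3 - <<'E'
from h import *
im,c,s=shot('wrist','w7');np.savez('w7',p=s['position'],r=s['tool_rot'])
a=cv2.imread('pics/w6.png');cv2.imwrite('pics/cr6.png',np.hstack([a[:270,130:510],im[:270,130:510]]))
print(s['position'])
E
```

```text
time: 10.6
position: [0.499, -0.2999, 0.2958]
tool_rot: [3.14, 0.005, -0.004]
ft_force: [-0.1, 0.3, -0.6]
grip_width: 1.001
grip_force: 0.0
time: 11.05
position: [0.4972, -0.3603, 0.2962]
tool_rot: [-3.14, 0.0, 0.001]
ft_force: [-0.0, 0.1, -0.0]
grip_width: 0.997
grip_force: 0.0
[ 0.49715211 -0.36031358  0.29617942]
```

View pics/cr6.png

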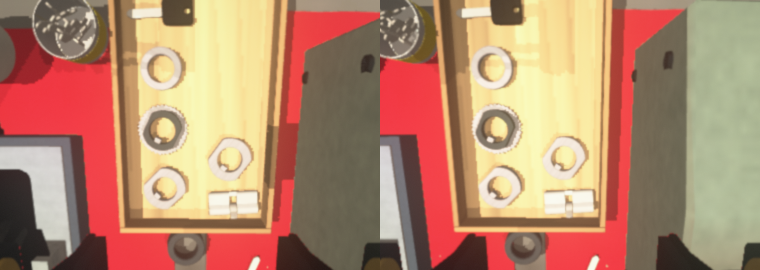

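Both views show the plain ring, wheel (tab at the bottom), spacers B and C (tabs lower left) and the lock near the crate front, with the collar upright on the bench in front. Measuring them with masks.

```bash
cat > m.py <<'E'
from h import *
np.set_printoptions(precision=4,suppress=True)
def rings(im,c,zt=.016,dbg=None):
    hsv=cv2.cvtColor(im,cv2.COLOR_BGR2HSV); m=((hsv[...,1]<70)|(hsv[...,2]<70)).astype(np.uint8)
    box=proj(c,[[.43,-.225,.004],[.69,-.225,.004],[.69,-.395,.004],[.43,-.395,.004]]).astype(np.int32)
    k=np.zeros_like(m); cv2.fillConvexPoly(k,box,1); m&=k
    if dbg: cv2.imwrite(dbg,m*255)
    cs,h=cv2.findContours(m,cv2.RETR_CCOMP,cv2.CHAIN_APPROX_NONE); out=[]
    for i,q in enumerate(cs):
        if h[0][i][3]>=0 or cv2.contourArea(q)<300: continue
        holes=[j for j in range(len(cs)) if h[0][j][3]==i and cv2.contourArea(cs[j])>80]
        if not holes: continue
        j=max(holes,key=lambda j:cv2.contourArea(cs[j]))
        P=onz(c,q[:,0],zt)[:,:2].astype(np.float32); H=onz(c,cs[j][:,0],zt)[:,:2].astype(np.float32)
        (x,y),r=cv2.minEnclosingCircle(P); rect=cv2.minAreaRect(P*1000)
        (hx,hy),hr=cv2.minEnclosingCircle(H)
        d=np.hypot(*(H-[hx,hy]).T); n=H[np.argsort(d)[:8]].mean(0)-[hx,hy]
        w,l=rect[1]; a=rect[2]+(90 if w>l else 0)   # long side = x axis of part
        out.append(dict(c=(x,y),r=r,hole=(hx,hy),hr=hr,rect=(w,l),xaxis=a,tab=np.degrees(np.arctan2(-n[1],-n[0])),dmin=d.min(),px=cv2.minEnclosingCircle(q)[0]))
    return out
E
python3 - <<'E'
from m import *
C=[];O=[]
for n in('w6','w7'):
    z=np.load(n+'.npz'); c=cam('wrist',dict(position=z['p'],tool_rot=z['r'])); C.append(c)
    O.append(sorted(rings(cv2.imread(f'pics/{n}.png'),c),key=lambda o:(o['c'][0])))
    for o in O[-1]: print({k:np.round(v,4) for k,v in o.items()})
if len(O[0])==len(O[1]):
    for a,b in zip(*O): print(tri(C,[a['px'],b['px']]))
print('crate corners rim', onz(C[0],[(250,233),(402,233)],.042))
print('collar',tri(C,[(130+187,247),(130+525-380,244)]))
E
```

```text
{'c': array([ 0.4627, -0.2641]), 'r': np.float64(0.0283), 'hole': array([ 0.4628, -0.2648]), 'hr': np.float64(0.0172), 'rect': array([45.7953, 55.5901]), 'xaxis': np.float64(44.3389), 'tab': np.float64(-46.0902), 'dmin': np.float64(0.0109), 'px': array([293.9671, 188.2237])}
{'c': array([ 0.5007, -0.3492]), 'r': np.float64(0.0285), 'hole': array([ 0.5017, -0.349 ]), 'hr': np.float64(0.0172), 'rect': array([45.9507, 56.1795]), 'xaxis': np.float64(54.205), 'tab': np.float64(-32.3074), 'dmin': np.float64(0.011), 'px': array([359.1429, 159.1429])}
{'c': array([ 0.5384, -0.2638]), 'r': np.float64(0.0312), 'hole': array([ 0.5377, -0.2631]), 'hr': np.float64(0.0187), 'rect': array([60.7805, 61.2253]), 'xaxis': np.float64(54.2226), 'tab': np.float64(-26.7334), 'dmin': np.float64(0.0102), 'px': array([292.408 , 129.2977])}
{'c': array([ 0.6113, -0.2628]), 'r': np.float64(0.025), 'hole': array([ 0.6113, -0.2633]), 'hr': np.float64(0.0171), 'rect': array([47.7071, 49.4945]), 'xaxis': np.float64(0.0878), 'tab': np.float64(59.4583), 'dmin': np.float64(0.0156), 'px': array([290.5,  68. ])}
{'c': a
[... 986 characters left out ...]
79.7836), 'tab': np.float64(68.3304), 'dmin': np.float64(0.015), 'px': array([241.0559,  67.4637])}
(array([ 0.4611, -0.2638,  0.0105]), [np.float64(0.14684477744764915), np.float64(0.14684477744776067)])
(array([ 0.541 , -0.329 ,  0.2135]), [np.float64(7.452168947329409), np.float64(7.452168947329367)])
(array([ 0.538 , -0.2627,  0.0031]), [np.float64(0.0074493319302820354), np.float64(0.00744933193024968)])
(array([ 0.6118, -0.2627,  0.0139]), [np.float64(0.16449231664053157), np.float64(0.16449231664066663)])
crate corners rim [[ 0.4095 -0.2085  0.042 ]
 [ 0.41   -0.4046  0.042 ]]
collar (array([ 0.3777, -0.2947,  0.0103]), [np.float64(1.4335072408716059), np.float64(1.4335072408715834)])
```

Spacer sizes come out as given: B at (0.4626,-0.2645), yaw -46°; C at (0.501,-0.349), yaw -36°; wheel at (0.538,-0.2635), yaw about -26°; plain ring at (0.611,-0.263). Now back for the old ring.

```bash
python3 inch.py '[0, 0, -0.05, 0, 1, -0.005, -0.04, -0.065, -0.15, 1, -0.01, -0.09, -0.065, -0.3, 1, -0.015, -0.14, -0.065, -0.45, 1, -0.02, -0.19, -0.065, -0.6, 1, -0.025, -0.24, -0.065, -0.75, 1, -0.027, -0.285, -0.065, -0.9, 1, -0.035, -0.33, -0.065, -1.05, 1, -0.043, -0.375, -0.065, -1.2, 1, -0.051, -0.42, -0.065, -1.35, 1, -0.059, -0.465, -0.065, -1.5, 1, -0.067, -0.505, -0.065, -1.65, 1, -0.067, -0.518, -0.065, -1.8, 1, -0.067, -0.518, -0.03, -1.92, 1, -0.067, -0.518, 0.02, -1.92, 1, -0.067, -0.518, 0.07, -1.92, 1, -0.067, -0.518, 0.12, -1.92, 1, -0.067, -0.518, 0.12, -1.92, 1, -0.067, -0.518, 0.12, -1.92, 1]'; python3 - <<'E'
from h import *
s=ctrl.get_state(); M=R.from_rotvec(s['tool_rot']).as_matrix(); print(np.degrees(np.arctan2(M[1,1],M[0,1])),s['position'],delta(s,[.43,.1577,.031]),s['joint_positions'].round(2))
im,c,s=shot('wrist','w8');np.savez('w8',p=s['position'],r=s['tool_rot'])
E
```

```text
time: 13.0
position: [0.4299, 0.1586, 0.1774]
tool_rot: [-1.796, -2.577, -0.0]
ft_force: [-0.1, 0.3, -0.5]
grip_width: 1.002
grip_force: 0.0
20.251285054761194 [0.42991063 0.15857203 0.17741358] [-0.00088518 -0.00021014  0.14641338] [-0.76 -0.07  0.33  1.98  0.03  1.23 -0.08]
```

```bash
python3 inch.py '[-0.001, 0, 0.05, 0, 1, -0.001, 0, 0.1, 0, 1, -0.001, 0, 0.14, 0, 1, -0.001, 0, 0.148, 0, 1, -0.001, 0, 0.148, 0, 1, -0.001, 0, 0.148, 0, 0.4, -0.001, 0, 0.148, 0, 0.4, -0.001, 0, 0.148, 0, 0.4, -0.001, 0, 0.148, 0, 0.4, -0.001, 0, 0.148, 0, 0.4, -0.001, 0, 0.148, 0, 0.4, -0.001, 0, 0.148, 0, 0.4]' 30; 
```

```text
time: 14.25
position: [0.431, 0.1572, 0.0288]
tool_rot: [-1.798, -2.576, -0.0]
ft_force: [-0.2, 0.1, 2.6]
grip_width: 0.566
grip_force: 30.0
```

```bash
python3 inch.py '[0, 0, -0.05, 0, 0.4, 0, 0, -0.1, 0, 0.4, 0, 0, -0.15, 0, 0.4, 0, 0, -0.2, 0, 0.4, 0, 0, -0.25, 0, 0.4, 0, 0, -0.3, 0, 0.4, -0.048, -0.009, -0.331, 0.15, 0.4, -0.095, -0.018, -0.331, 0.3, 0.4, -0.143, -0.027, -0.331, 0.45, 0.4, -0.19, -0.036, -0.331, 0.6, 0.4, -0.236, -0.045, -0.331, 0.75, 0.4, -0.28, -0.035, -0.331, 0.9, 0.4, -0.325, -0.025, -0.331, 1.05, 0.4, -0.37, -0.015, -0.331, 1.2, 0.4, -0.415, -0.005, -0.331, 1.35, 0.4, -0.46, 0.005, -0.331, 1.5, 0.4, -0.505, 0.014, -0.331, 1.65, 0.4, -0.537, 0.021, -0.331, 1.8, 0.4, -0.537, 0.021, -0.331, 1.92, 0.4, -0.537, 0.021, -0.331, 1.92, 0.4]'; python3 inch.py '[0, 0, 0.05, 0, 0.4, 0, 0, 0.1, 0, 0.4, 0, 0, 0.15, 0, 0.4, 0, 0, 0.2, 0, 0.4, 0, 0, 0.25, 0, 0.4, 0, 0, 0.3, 0, 0.4, 0, 0, 0.33, 0, 0.4, 0, 0, 0.345, 0, 0.4, 0, 0, 0.348, 0, 0.4, 0, 0, 0.348, 0, 0.4]'
```

```text
time: 16.25
position: [0.6355, -0.3411, 0.3572]
tool_rot: [3.141, 0.001, -0.006]
ft_force: [-0.1, -0.1, -1.8]
grip_width: 0.562
grip_force: 29.9
time: 17.25
position: [0.6365, -0.3362, 0.0116]
tool_rot: [-3.137, -0.009, 0.0]
ft_force: [-0.2, 6.3, -3.5]
grip_width: 0.564
grip_force: 29.9
```

```bash
python3 inch.py '[0, -0.012, 0, 0, 0.4, 0, -0.015, 0, 0, 0.4, 0, -0.015, 0.004, 0, 0.4, 0, -0.015, 0.005, 0, 0.4, 0, -0.015, 0.005, 0, 0.4]'
```

```text
time: 17.75
position: [0.6362, -0.325, 0.0073]
tool_rot: [3.141, 0.004, 0.002]
ft_force: [0.2, 0.2, 1.4]
grip_width: 0.562
grip_force: 29.9
```

```bash
python3 inch.py '[0, 0, 0, 0, 0.64, 0, 0, 0, 0, 0.64, 0, 0, 0, 0, 0.64, 0, 0, 0, 0, 0.64, 0, 0, -0.03, 0, 0.64, 0, 0, -0.08, 0, 0.64, 0, 0, -0.13, 0, 1, 0, 0, -0.18, 0, 1, 0, 0, -0.23, 0, 1, -0.05, 0, -0.28, 0, 1, -0.1, 0, -0.29, 0, 1, -0.13, 0, -0.29, 0, 1, -0.13, 0, -0.29, 0, 1, -0.13, 0, -0.29, 0, 1, -0.13, 0, -0.29, 0, 1]'; python3 - <<'E'
from m import *
im,c,s=shot('wrist','w9'); np.savez('w9',p=s['position'],r=s['tool_rot']); print(s['position'])
for o in rings(im,c): print({k:np.round(v,4) for k,v in o.items()})
E
```

```text
time: 19.25
position: [0.5068, -0.3243, 0.2964]
tool_rot: [-3.141, -0.007, -0.001]
ft_force: [0.6, 0.3, 0.0]
grip_width: 1.0
grip_force: 0.0
[ 0.5068 -0.3243  0.2964]
{'c': array([ 0.4623, -0.2645]), 'r': np.float64(0.0287), 'hole': array([ 0.4625, -0.2648]), 'hr': np.float64(0.0171), 'rect': array([45.0121, 56.5754]), 'xaxis': np.float64(44.6298), 'tab': np.float64(-44.5201), 'dmin': np.float64(0.0099), 'px': array([276.2211, 194.2296])}
{'c': array([ 0.5007, -0.3496]), 'r': np.float64(0.0285), 'hole': array([ 0.5017, -0.3492]), 'hr': np.float64(0.0171), 'rect': array([46.0664, 56.1717]), 'xaxis': np.float64(54.8964), 'tab': np.float64(-36.6075), 'dmin': np.float64(0.0105), 'px': array([340.569 , 165.7414])}
{'c': array([ 0.5385, -0.2643]), 'r': np.float64(0.0316), 'hole': array([ 0.5379, -0.2629]), 'hr': np.float64(0.0187), 'rect': array([60.2431, 61.0974]), 'xaxis': np.float64(0.1619), 'tab': np.float64(-26.4857), 'dmin': np.float64(0.0105), 'px': array([274.1704, 136.1404])}
{'c': array([ 0.6114, -0.2629]), 'r': np.float64(0.0252), 'hole': array([ 0.6113, -0.2634]), 'hr': np.float64(0.0169), 'rect': array([48.7187, 48.453 ]), 'xaxis': np.float64(178.9421), 'tab': np.float64(80.0441), 'dmin': np.float64(0.0154), 'px': array([271.1133,  75.4492])}
{'c': array([ 0.6357, -0.3256]), 'r': np.float64(0.0252), 'hole': array([ 0.6355, -0.3255]), 'hr': np.float64(0.0172), 'rect': array([48.081 , 49.0446]), 'xaxis': np.float64(0.2509), 'tab': np.float64(-177.4265), 'dmin': np.float64(0.0158), 'px': array([323.7301,  54.4247])}
```

View pics/w9.png

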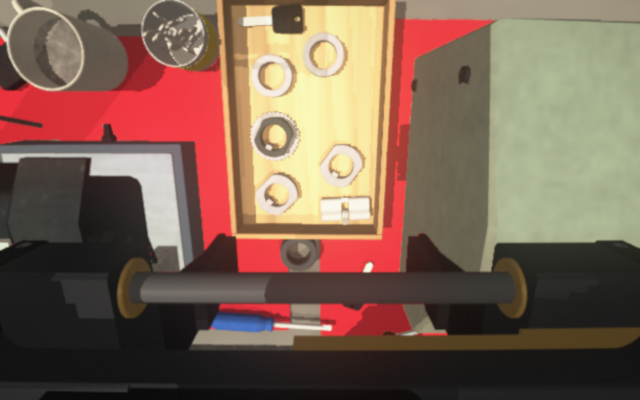

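Old ring lies at (324,54), i.e. (0.6357,-0.3256), within 1 mm of where I let go, so the calibration holds. Next, spacer B by its flats (tool y at +44°); I'll turn it in the crate and then regrasp it across its arcs.

```bash
python3 inch.py '[-0.02, -0.03, 0, -0.15, 0.72, -0.044, -0.06, 0.03, -0.3, 0.72, -0.044, -0.06, 0.06, -0.45, 0.72, -0.044, -0.06, 0.08, -0.6, 0.72, -0.044, -0.06, 0.1, -0.75, 0.72, -0.044, -0.06, 0.12, -0.9, 0.72, -0.044, -0.06, 0.14, -1.05, 0.72, -0.044, -0.06, 0.15, -1.2, 0.72, -0.044, -0.06, 0.16, -1.35, 0.72, -0.044, -0.06, 0.17, -1.5, 0.72, -0.044, -0.06, 0.18, -1.65, 0.72, -0.044, -0.06, 0.19, -1.8, 0.72, -0.044, -0.06, 0.2, -1.95, 0.72, -0.044, -0.06, 0.21, -2.1, 0.72, -0.044, -0.06, 0.22, -2.25, 0.72, -0.044, -0.06, 0.22, -2.34, 0.72, -0.044, -0.06, 0.22, -2.34, 0.72, -0.044, -0.06, 0.22, -2.34, 0.72]'; python3 - <<'E'
from h import *
s=ctrl.get_state(); M=R.from_rotvec(s['tool_rot']).as_matrix(); print(np.degrees(np.arctan2(M[1,1],M[0,1])),s['position'],delta(s,[.4625,-.2647,.007]),s['joint_positions'].round(2))
E
```

```text
time: 21.1
position: [0.462, -0.2654, 0.0761]
tool_rot: [-1.224, -2.893, 0.001]
ft_force: [0.1, 1.1, -0.1]
grip_width: 0.72
grip_force: 0.0
44.12709039581642 [ 0.46199504 -0.26537941  0.0761233 ] [0.00011857 0.0009088  0.06912241] [-0.17  0.24  0.72  1.93 -0.18  1.04  1.4 ]
```

Well aligned; lowering, gripping, lifting 3 cm, turning +1.12 and setting it down.

```bash
python3 inch.py '[0, 0, 0.04, 0, 0.72, 0, 0, 0.065, 0, 0.72, 0, 0, 0.069, 0, 0.72, 0, 0, 0.069, 0, 0.72, 0, 0, 0.069, 0, 0.35, 0, 0, 0.069, 0, 0.35, 0, 0, 0.069, 0, 0.35, 0, 0, 0.069, 0, 0.35, 0, 0, 0.069, 0, 0.35, 0, 0, 0.069, 0, 0.35]' 30; python3 inch.py '[0, 0, -0.03, 0, 0.35, 0, 0, -0.05, 0.15, 0.35, 0, 0, -0.05, 0.3, 0.35, 0, 0, -0.05, 0.45, 0.35, 0, 0, -0.05, 0.6, 0.35, 0, 0, -0.05, 0.75, 0.35, 0, 0, -0.05, 0.9, 0.35, 0, 0, -0.05, 1.05, 0.35, 0, 0, -0.05, 1.12, 0.35, 0, 0, -0.05, 1.12, 0.35]'; python3 - <<'E'
from h import *
s=ctrl.get_state(); M=R.from_rotvec(s['tool_rot']).as_matrix(); print(np.degrees(np.arctan2(M[1,1],M[0,1])),s['position'],delta(s,[.4625,-.268,.008]),s['joint_positions'].round(2))
E
```

```text
time: 22.1
position: [0.4626, -0.2655, 0.0087]
tool_rot: [1.221, 2.892, 0.001]
ft_force: [-0.9, 0.2, 6.8]
grip_width: 0.527
grip_force: 30.0
time: 23.1
position: [0.4612, -0.265, 0.0572]
tool_rot: [-2.572, -1.803, 0.001]
ft_force: [0.2, -0.6, -1.5]
grip_width: 0.524
grip_force: 30.0
-19.93516413756433 [ 0.46119433 -0.26495969  0.05724129] [-0.00240919  0.00230282  0.04923967] [-0.33  0.31  0.92  1.96 -0.29  1.01  0.37]
```

```bash
python3 inch.py '[-0.002, 0.002, 0.03, 0, 0.35, -0.002, 0.002, 0.044, 0, 0.35, -0.002, 0.002, 0.049, 0, 0.35, -0.002, 0.002, 0.049, 0, 0.35, -0.002, 0.002, 0.049, 0, 0.6, -0.002, 0.002, 0.049, 0, 0.6, -0.002, 0.002, 0.049, 0, 0.6, -0.002, 0.002, 0.03, 0, 0.6, -0.002, 0.002, 0, 0, 0.75, -0.002, 0.002, 0, 0.15, 0.75, -0.002, 0.002, 0, 0.3, 0.75, -0.002, 0.002, 0, 0.45, 0.75, -0.002, 0.002, 0, 0.6, 0.75, -0.002, 0.002, 0, 0.75, 0.75, -0.002, 0.002, 0, 0.9, 0.75, -0.002, 0.002, 0, 1.05, 0.75, -0.002, 0.002, 0, 1.2, 0.75, -0.002, 0.002, 0, 1.31, 0.75, -0.002, 0.002, 0, 1.31, 0.75, -0.002, 0.002, 0, 1.31, 0.75]';  python3 - <<'E'
from h import *
s=ctrl.get_state(); M=R.from_rotvec(s['tool_rot']).as_matrix(); print(np.degrees(np.arctan2(M[1,1],M[0,1])),s['position'],delta(s,[.4625,-.268,.007]),s['joint_positions'].round(2),s['ft_force'])
E
```

```text
time: 25.1
position: [0.4628, -0.2677, 0.0576]
tool_rot: [3.139, -0.132, 0.0]
ft_force: [1.2, -0.0, 0.7]
grip_width: 0.752
grip_force: 0.0
-94.82736894736432 [ 0.46283461 -0.26773768  0.05759142] [-0.00031549  0.00028862  0.0505914 ] [-0.51  0.44  1.18  1.95 -0.47  1.06 -0.78] [ 1.15436331 -0.0105195   0.71452627]
```

```bash
python3 inch.py '[0, 0, 0.03, 0, 0.75, 0, 0, 0.046, 0, 0.75, 0, 0, 0.05, 0, 0.75, 0, 0, 0.05, 0, 0.75, 0, 0, 0.05, 0, 0.4, 0, 0, 0.05, 0, 0.4, 0, 0, 0.05, 0, 0.4, 0, 0, 0.05, 0, 0.4, 0, 0, 0.05, 0, 0.4, 0, 0, 0.05, 0, 0.4, 0, 0, 0.05, 0, 0.4]' 40;  python3 - <<'E'
from h import *
s=ctrl.get_state(); M=R.from_rotvec(s['tool_rot']).as_matrix(); print(np.degrees(np.arctan2(M[1,1],M[0,1])),s['position'],s['joint_positions'].round(2))
for P in([.47,-.08,.36],[.43,.1577,.36]): print(delta(s,P))
E
```

```text
time: 26.2
position: [0.4634, -0.2681, 0.0083]
tool_rot: [3.139, -0.137, 0.002]
ft_force: [-1.2, 1.3, 5.4]
grip_width: 0.633
grip_force: 40.0
-94.99118255166506 [ 0.46337197 -0.2680843   0.00831128] [-0.43  0.51  1.09  1.98 -0.55  0.98 -0.73]
[-0.00931809 -0.18795715 -0.35169571]
[-0.06984685 -0.42127571 -0.35176569]
```

```bash
python3 inch.py '[0, 0, -0.05, 0, 0.4, 0, 0, -0.1, 0, 0.4, 0, 0, -0.15, 0, 0.4, 0, 0, -0.2, 0, 0.4, 0, 0, -0.25, -0.15, 0.4, 0, 0, -0.3, -0.3, 0.4, 0, 0, -0.35, -0.45, 0.4, -0.002, -0.047, -0.352, -0.6, 0.4, -0.004, -0.094, -0.352, -0.75, 0.4, -0.007, -0.141, -0.352, -0.9, 0.4, -0.009, -0.188, -0.352, -1.05, 0.4, -0.021, -0.235, -0.352, -1.2, 0.4, -0.033, -0.282, -0.352, -1.35, 0.4, -0.045, -0.328, -0.352, -1.5, 0.4, -0.057, -0.375, -0.352, -1.65, 0.4, -0.07, -0.421, -0.352, -1.8, 0.4, -0.07, -0.421, -0.352, -1.936, 0.4, -0.07, -0.421, -0.31, -1.936, 0.4, -0.07, -0.421, -0.26, -1.936, 0.4, -0.07, -0.421, -0.26, -1.936, 0.4]';  python3 - <<'E'
from h import *
s=ctrl.get_state(); M=R.from_rotvec(s['tool_rot']).as_matrix(); print(np.degrees(np.arctan2(M[1,1],M[0,1])),s['position'],delta(s,[.43,.1577,.11]),s['joint_positions'].round(2))
E
```

```text
time: 28.2
position: [0.4239, 0.155, 0.2597]
tool_rot: [-1.888, -2.504, 0.024]
ft_force: [-1.5, -1.0, -2.4]
grip_width: 0.624
grip_force: 40.0
15.959810069354214 [0.42394832 0.15504799 0.2596661 ] [0.00155766 0.00885432 0.14954187] [-1.15 -0.17  0.67  1.87  0.11  1.43 -0.23]
```

```bash
python3 inch.py '[0, 0, 0, 0, 0.4, 0, 0, 0.05, 0, 0.4, 0, 0, 0.1, 0, 0.4, 0, 0, 0.13, 0, 0.4, 0, 0, 0.13, 0, 0.4, 0, 0, 0.13, 0, 0.4]';  python3 - <<'E'
from h import *
s=ctrl.get_state(); M=R.from_rotvec(s['tool_rot']).as_matrix(); print(M.round(3),np.degrees(np.arctan2(M[1,1],M[0,1])),s['position'],delta(s,[.43,.1577,.11]),s['joint_positions'].round(2))
im,c,s=shot('wrist','w10');cv2.imwrite('pics/w10s.png',cv2.imread('pics/w10.png')[:300])
E
```

```text
time: 28.8
position: [0.4322, 0.1587, 0.1407]
tool_rot: [1.891, 2.506, 0.006]
ft_force: [0.5, 0.7, -1.1]
grip_width: 0.63
grip_force: 40.0
[[-0.274  0.962  0.004]
 [ 0.962  0.274  0.002]
 [ 0.001  0.005 -1.   ]] 15.914612962113086 [0.43222272 0.15874973 0.14072815] [-0.00042408 -0.00256532  0.03071646] [-1.15 -0.06  0.72  2.03  0.05  1.15 -0.17]
```

View pics/w10s.png

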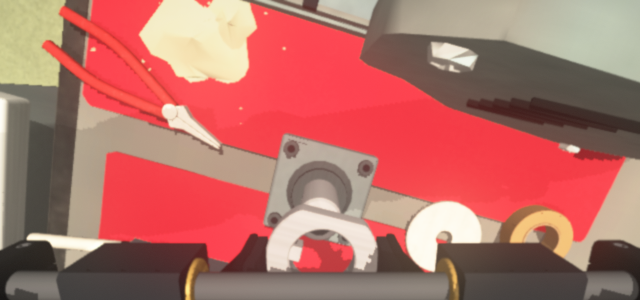

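Spacer held, tab to the left (-x), in line with the block edges. Correcting and approaching.

```bash
python3 inch.py '[-0.0005, -0.0025, 0.015, 0, 0.4, -0.0005, -0.0025, 0.03, 0, 0.4, -0.0005, -0.0025, 0.03, 0, 0.4, -0.0005, -0.0025, 0.03, 0, 0.4, -0.0005, -0.0025, 0.03, 0, 0.4]'; python3 - <<'E'
from h import *
for i in range(4):
    s=ctrl.get_state(); ctrl.get_image('wrist'); print(s['position'],delta(s,[.43,.1577,.0]))
E
```

```text
time: 29.35
position: [0.4289, 0.1573, 0.1095]
tool_rot: [1.892, 2.507, 0.005]
ft_force: [0.2, 0.2, -1.2]
grip_width: 0.626
grip_force: 40.0
[0.42889462 0.15732795 0.1095073 ] [-8.52241258e-05  8.06155706e-04  1.09510511e-01]
[0.42861249 0.15718968 0.10916069] [-1.12752760e-05  1.17565905e-03  1.09164370e-01]
[0.42835948 0.15703981 0.10884399] [8.44200256e-05 1.52239658e-03 1.08847677e-01]
[0.42812547 0.15690932 0.10855718] [0.00016084 0.00183577 0.10856061]
```

```bash
python3 inch.py '[0, 0, 0, 0, 0.4, 0, 0, 0, 0, 0.4, 0, 0, 0, 0, 0.4, 0, 0, 0, 0, 0.4, 0, 0, 0, 0, 0.4]'; python3 - <<'E'
from h import *
s=ctrl.get_state(); print(s['position'],delta(s,[.43,.1577,.0]),s['joint_positions'].round(3),s['qd'].round(3))
E
```

```text
time: 30.05
position: [0.4274, 0.1565, 0.1075]
tool_rot: [-1.892, -2.508, 0.0]
ft_force: [0.3, -0.0, -1.5]
grip_width: 0.627
grip_force: 40.0
[0.42737625 0.15648882 0.10752084] [0.00044652 0.00286148 0.10752067] [-1.143 -0.026  0.734  2.079  0.02   1.082 -0.141] [ 0.001  0.001  0.     0.001  0.001  0.001 -0.   ]
```

```bash
python3 inch.py '[0.0005, 0.003, 0, 0, 0.4, 0.0005, 0.003, 0, 0, 0.4, 0.0005, 0.003, 0, 0, 0.4, 0.0005, 0.003, 0, 0, 0.4, 0.0005, 0.003, 0, 0, 0.4, 0.0005, 0.003, 0, 0, 0.4, 0.0005, 0.003, 0, 0, 0.4, 0.0005, 0.003, 0, 0, 0.4]'; python3 - <<'E'
from h import *
s=ctrl.get_state(); print(s['position'],delta(s,[.43,.1577,.0]),s['qd'].round(3))
E
```

```text
time: 30.85
position: [0.4301, 0.1578, 0.1076]
tool_rot: [-1.892, -2.508, -0.0]
ft_force: [-0.2, -0.7, -2.1]
grip_width: 0.628
grip_force: 40.0
[0.43013646 0.15783948 0.10757019] [-1.02905012e-04 -1.73408647e-04  1.07570181e-01] [-0.001  0.001 -0.001  0.001  0.001 -0.001  0.001]
```

```bash
python3 inch.py '[0, 0, 0.006, 0, 0.4, 0, 0, 0.01, 0, 0.4, 0, 0, 0.014, 0, 0.4, 0, 0, 0.016, 0, 0.4, 0, 0, 0.018, 0, 0.4, 0, 0, 0.02, 0, 0.4, 0, 0, 0.022, 0, 0.4, 0, 0, 0.022, 0, 0.4, 0, 0, 0.022, 0, 0.4]'
```

```text
time: 31.75
position: [0.4302, 0.1578, 0.0856]
tool_rot: [1.892, 2.508, 0.0]
ft_force: [0.3, 0.0, -1.5]
grip_width: 0.631
grip_force: 40.0
```

Underside is below the shaft end with no contact force, so the tab is in the keyway. Lowering home.

```bash
python3 inch.py '[0, 0, 0.005, 0, 0.4, 0, 0, 0.012, 0, 0.4, 0, 0, 0.02, 0, 0.4, 0, 0, 0.028, 0, 0.4, 0, 0, 0.036, 0, 0.4, 0, 0, 0.043, 0, 0.4, 0, 0, 0.047, 0, 0.4, 0, 0, 0.05, 0, 0.4, 0, 0, 0.05, 0, 0.4, 0, 0, 0.05, 0, 0.4]'
```

```text
time: 32.75
position: [0.4304, 0.1579, 0.0357]
tool_rot: [1.892, 2.508, 0.001]
ft_force: [-0.0, 0.7, -1.9]
grip_width: 0.624
grip_force: 40.0
```

```bash
python3 inch.py '[0, 0, 0.002, 0, 0.4, 0, 0, 0.0035, 0, 0.4, 0, 0, 0.0035, 0, 0.4, 0, 0, 0.0035, 0, 0.65, 0, 0, 0.0035, 0, 0.75, 0, 0, 0.0035, 0, 0.75, 0, 0, 0.0035, 0, 0.75, 0, 0, -0.04, 0, 0.75, 0, 0, -0.09, 0, 0.75, 0, 0, -0.14, 0, 1, 0, 0, -0.14, 0, 1, 0, 0, -0.14, 0, 1]'; python3 - <<'E'
from h import *
im,c,s=shot('wrist','w11'); np.savez('w11',p=s['position'],r=s['tool_rot'])
P=proj(c,[.43,.1577,.05])[0].astype(int); print(P,s['position'],s['joint_positions'].round(2))
cv2.imwrite('pics/cr11.png',cv2.resize(im[max(0,P[1]-70):P[1]+70,P[0]-70:P[0]+70],None,fx=3,fy=3))
E
```

```text
time: 33.95
position: [0.4309, 0.1584, 0.1768]
tool_rot: [1.892, 2.508, 0.005]
ft_force: [-0.6, -0.4, 0.2]
grip_width: 0.937
grip_force: 0.0
[320 192] [0.43087762 0.15835256 0.17679847] [-1.17 -0.11  0.73  1.99  0.08  1.23 -0.2 ]
```

View pics/cr11.png

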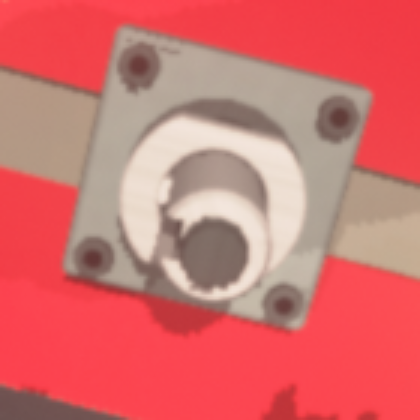

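The spacer sits flat on the seat with its tab in the keyway on the left. Now C: it lies too near the lathe to reach its flats, so I'll pinch it along y and drag it toward +y first.

```bash
python3 inch.py '[0, 0, -0.05, 0, 1, 0, 0, -0.1, 0, 1, 0, 0, -0.15, 0, 1, -0.048, -0.006, -0.185, 0.15, 1, -0.096, -0.011, -0.185, 0.3, 1, -0.144, -0.017, -0.185, 0.45, 1, -0.192, -0.022, -0.185, 0.6, 1, -0.24, -0.028, -0.185, 0.75, 1, -0.282, -0.035, -0.185, 0.9, 1, -0.325, -0.041, -0.185, 1.05, 1, -0.367, -0.048, -0.185, 1.2, 1, -0.409, -0.055, -0.185, 1.35, 1, -0.452, -0.061, -0.185, 1.5, 1, -0.493, -0.068, -0.15, 1.65, 1, -0.493, -0.068, -0.1, 1.8, 1, -0.493, -0.068, -0.05, 1.848, 1, -0.493, -0.068, 0, 1.848, 1, -0.493, -0.068, 0.05, 1.848, 1, -0.493, -0.068, 0.08, 1.848, 1, -0.493, -0.068, 0.08, 1.848, 1]'; python3 inch.py '[0, 0, 0, 0, 1, 0, 0, 0, 0, 1, 0, 0, 0, 0, 1, 0, 0, 0, 0, 1, 0, 0, 0, 0, 1]';  python3 - <<'E'
from h import *
s=ctrl.get_state(); M=R.from_rotvec(s['tool_rot']).as_matrix(); print(np.degrees(np.arctan2(M[1,1],M[0,1])),s['position'],delta(s,[.501,-.335,.008]),s['joint_positions'].round(2),s['ft_force'])
E
```

```text
time: 36.0
position: [0.4957, -0.3321, 0.0891]
tool_rot: [-3.137, 0.001, 0.018]
ft_force: [-0.5, 0.2, 0.5]
grip_width: 1.001
grip_force: 0.0
time: 36.5
position: [0.5006, -0.3351, 0.0965]
tool_rot: [3.141, 0.002, 0.003]
ft_force: [-0.4, -0.7, -0.3]
grip_width: 0.999
grip_force: 0.0
-89.93787760057486 [ 0.50063157 -0.33507458  0.09649373] [ 2.23169875e-04 -9.61132475e-05  8.84941976e-02] [-0.3   0.51  1.09  1.75 -0.49  1.18 -0.64] [-0.42230011 -0.66954763 -0.31869801]
```

```bash
python3 inch.py '[0, 0, 0.04, 0, 1, 0, 0, 0.075, 0, 1, 0, 0, 0.088, 0, 1, 0, 0, 0.088, 0, 1, 0, 0, 0.088, 0, 1]'; python3 inch.py '[0, 0, 0, 0, 0.4, 0, 0, 0, 0, 0.4, 0, 0, 0, 0, 0.4, 0, 0, 0, 0, 0.4, 0, 0, 0, 0, 0.4, 0, 0, 0, 0, 0.4, 0, 0, 0, 0, 0.4]' 15
```

```text
time: 37.0
position: [0.5005, -0.3355, 0.0084]
tool_rot: [3.141, 0.001, 0.001]
ft_force: [0.4, -0.8, -0.6]
grip_width: 0.999
grip_force: 0.0
time: 37.7
position: [0.5003, -0.3352, 0.0079]
tool_rot: [3.141, 0.001, 0.001]
ft_force: [-1.1, -1.3, 2.7]
grip_width: 0.629
grip_force: 15.0
```

```bash
python3 inch.py '[0, -0.005, -0.003, 0, 0.4, -0.002, -0.012, -0.003, 0, 0.4, -0.004, -0.018, -0.003, 0, 0.4, -0.004, -0.018, -0.003, 0, 0.4, -0.004, -0.018, 0, 0, 0.4, -0.004, -0.018, 0, 0, 0.66, -0.004, -0.018, 0, 0, 0.66, -0.004, -0.018, 0, 0, 0.66, -0.004, -0.018, -0.04, 0, 0.66, -0.004, -0.018, -0.09, 0, 1, -0.004, -0.018, -0.14, 0, 1, -0.004, -0.018, -0.19, 0, 1, -0.004, -0.018, -0.24, 0, 1, -0.004, -0.018, -0.29, 0, 1, -0.004, -0.018, -0.29, 0, 1, -0.004, -0.018, -0.29, 0, 1, -0.004, -0.018, -0.29, 0, 1, -0.004, -0.018, -0.29, 0, 1, -0.004, -0.018, -0.29, 0, 1]';  python3 - <<'E'
from m import *
im,c,s=shot('wrist','w12'); print(s['position'],s['qd'].round(3))
for o in rings(im,c): print({k:np.round(v,4) for k,v in o.items() if k in('c','r','rect','xaxis','tab','hole')})
E
```

```text
time: 39.6
position: [0.4956, -0.3165, 0.2962]
tool_rot: [-3.141, -0.001, 0.003]
ft_force: [-1.0, 0.5, 0.1]
grip_width: 0.999
grip_force: 0.0
[ 0.4956 -0.3165  0.2962] [-0.001 -0.003  0.001 -0.008  0.002  0.001 -0.   ]
{'c': array([ 0.4898, -0.316 ]), 'r': np.float64(0.0345), 'hole': array([ 0.4967, -0.3153]), 'rect': array([46.8827, 63.1935]), 'xaxis': np.float64(56.2965), 'tab': np.float64(38.3317)}
{'c': array([ 0.5382, -0.2644]), 'r': np.float64(0.0316), 'hole': array([ 0.5379, -0.2631]), 'rect': array([60.6807, 60.7251]), 'xaxis': np.float64(89.2598), 'tab': np.float64(-25.9675)}
{'c': array([ 0.6114, -0.2628]), 'r': np.float64(0.0251), 'hole': array([ 0.6116, -0.2631]), 'rect': array([48.3464, 48.8388]), 'xaxis': np.float64(88.9813), 'tab': np.float64(-160.1274)}
{'c': array([ 0.6356, -0.3255]), 'r': np.float64(0.025), 'hole': array([ 0.6354, -0.3254]), 'rect': array([49.5112, 47.5532]), 'xaxis': np.float64(90.054), 'tab': np.float64(-164.7311)}
```

```bash
python3 - <<'E'
from m import *
im=cv2.imread('pics/w12.png'); s=ctrl.get_state(); c=cam('wrist',s)
hsv=cv2.cvtColor(im,cv2.COLOR_BGR2HSV)
p=proj(c,[.4967,-.316,.016])[0]
for th in(60,80):
  m=((hsv[...,1]<th)&(hsv[...,2]>110)).astype(np.uint8)
  yy,xx=np.mgrid[:400,:640]; m[np.hypot(xx-p[0],yy-p[1])>32]=0
  cs,h=cv2.findContours(m,cv2.RETR_CCOMP,cv2.CHAIN_APPROX_NONE)
  for q,hh in zip(cs,h[0]):
    if cv2.contourArea(q)<80: continue
    P=onz(c,q[:,0],.016)[:,:2].astype(np.float32); (x,y),r=cv2.minEnclosingCircle(P); d=np.hypot(*(P-[x,y]).T); n=P[np.argsort(d)[:6]].mean(0)-[x,y]
    print(th,hh[3],x,y,r,cv2.minAreaRect(P*1000),'near dir',np.degrees(np.arctan2(n[1],n[0])),d.min())
x0,y0=int(p[0])-22,int(p[1])-22
for r in range(y0,y0+46,2): print(''.join('#' if m[r,cx] else '.' for cx in range(x0,x0+46)))
E
```

```text
60 -1 0.49654242396354675 -0.3151525557041168 0.02793489210307598 ((496.6498718261719, -315.14862060546875), (45.03932571411133, 55.39277648925781), 53.97670364379883) near dir -119.24246403274785 0.021573347375953556
60 2 0.49691665172576904 -0.3154153823852539 0.01772906258702278 ((496.7669372558594, -315.45391845703125), (33.93739318847656, 32.0802116394043), 45.19302749633789) near dir 143.9040987068095 0.010588842628802723
80 -1 0.4895593822002411 -0.31349313259124756 0.03584205359220505 ((491.3214111328125, -311.1226806640625), (50.36476135253906, 69.97151184082031), 59.95954513549805) near dir -126.04727512451835 0.019864573947512513
80 7 0.4972817003726959 -0.3154098093509674 0.01686321385204792 ((494.99969482421875, -314.9412841796875), (33.45339584350586, 28.234325408935547), 77.94649505615234) near dir 174.63966161683942 0.005344106732503207
80 -1 0.4997725486755371 -0.34707218408584595 0.02685532160103321 ((500.0756530761719, -350.9377136230469), (53.47341537475586, 10.826723098754883), 4.482994556427002) near dir -102.42268923677817 0.003829667776543008
80 -1 0.522461712
[... 580 characters left out ...]
.#######.....############...############..
....#######......############.....##########..
..#########.....#############......##########.
.##########.....#############......##########.
###########......############......#########..
############.........#######......########....
#############.####.......#.......########.....
.###################............#######.......
####################.........#########........
####################################..........
#.#################################...........
.################################.............
################################..............
.###############################..............
.############....############.................
```

C is at (0.4967,-0.3153), yaw -36°. Its arcs are now reachable with tool y at -21°, clear of lock, wheel and lathe.

```bash
python3 inch.py '[0.001, -0.001, 0.03, -0.15, 0.78, 0.001, -0.001, 0.06, -0.3, 0.78, 0.001, -0.001, 0.09, -0.45, 0.78, 0.001, -0.001, 0.12, -0.6, 0.78, 0.001, -0.001, 0.15, -0.75, 0.78, 0.001, -0.001, 0.18, -0.9, 0.78, 0.001, -0.001, 0.2, -1.05, 0.78, 0.001, -0.001, 0.22, -1.204, 0.78, 0.001, -0.001, 0.24, -1.204, 0.78, 0.001, -0.001, 0.24, -1.204, 0.78, 0.001, -0.001, 0.24, -1.204, 0.78, 0.001, -0.001, 0.24, -1.204, 0.78, 0.001, -0.001, 0.24, -1.204, 0.78, 0.001, -0.001, 0.24, -1.204, 0.78]';  python3 - <<'E'
from h import *
s=ctrl.get_state(); M=R.from_rotvec(s['tool_rot']).as_matrix(); print(np.degrees(np.arctan2(M[1,1],M[0,1])),s['position'],delta(s,[.4967,-.3153,.008]),s['joint_positions'].round(2),s['qd'].round(3))
E
```

```text
time: 41.05
position: [0.4976, -0.3161, 0.0584]
tool_rot: [2.588, 1.78, 0.001]
ft_force: [-0.2, -0.4, -0.3]
grip_width: 0.782
grip_force: 0.0
-20.96346020607715 [ 0.497647   -0.31610297  0.05839281] [ 0.00040469 -0.00124615  0.05039107] [-0.15  0.42  0.82  1.81 -0.35  1.06  0.44] [-0.     0.001 -0.005  0.005 -0.001 -0.002  0.   ]
```

```bash
python3 inch.py '[0.0004, -0.0012, 0.025, 0, 0.78, 0.0004, -0.0012, 0.045, 0, 0.78, 0.0004, -0.0012, 0.05, 0, 0.78, 0.0004, -0.0012, 0.05, 0, 0.78, 0.0004, -0.0012, 0.05, 0, 0.78, 0.0004, -0.0012, 0.05, 0, 0.4, 0.0004, -0.0012, 0.05, 0, 0.4, 0.0004, -0.0012, 0.05, 0, 0.4, 0.0004, -0.0012, 0.05, 0, 0.4, 0.0004, -0.0012, 0.05, 0, 0.4, 0.0004, -0.0012, 0.05, 0, 0.4, 0.0004, -0.0012, 0.05, 0, 0.4]' 40;  python3 - <<'E'
from h import *
s=ctrl.get_state(); M=R.from_rotvec(s['tool_rot']).as_matrix(); print(np.degrees(np.arctan2(M[1,1],M[0,1])),s['position'],s['joint_positions'].round(2))
for P in([.47,-.08,.36],[.43,.1577,.36]): print(delta(s,P))
E
```

```text
time: 42.25
position: [0.4967, -0.3154, 0.0083]
tool_rot: [2.588, 1.78, 0.001]
ft_force: [-0.4, 1.6, 5.5]
grip_width: 0.625
grip_force: 40.0
-20.96764954772855 [ 0.4966558  -0.31536563  0.00827478] [-0.11  0.49  0.78  1.85 -0.41  0.97  0.48]
[ 0.21033015 -0.10869584 -0.35180191]
[ 0.41797667 -0.23110581 -0.35189533]
```

```bash
python3 inch.py '[0, 0, -0.05, 0, 0.4, 0, 0, -0.1, 0, 0.4, 0, 0, -0.15, 0, 0.4, 0, 0, -0.2, 0, 0.4, 0, 0, -0.25, 0, 0.4, 0, 0, -0.3, 0, 0.4, 0.042, -0.022, -0.352, -0.1, 0.4, 0.084, -0.044, -0.352, -0.2, 0.4, 0.126, -0.065, -0.352, -0.3, 0.4, 0.168, -0.087, -0.352, -0.4, 0.4, 0.21, -0.109, -0.352, -0.5, 0.4, 0.252, -0.133, -0.352, -0.646, 0.4, 0.293, -0.158, -0.352, -0.646, 0.4, 0.335, -0.182, -0.352, -0.646, 0.4, 0.376, -0.207, -0.352, -0.646, 0.4, 0.418, -0.231, -0.33, -0.646, 0.4, 0.418, -0.231, -0.28, -0.646, 0.4, 0.418, -0.231, -0.23, -0.646, 0.4, 0.418, -0.231, -0.18, -0.646, 0.4, 0.418, -0.231, -0.15, -0.646, 0.4]'; python3 inch.py '[0, 0, 0.02, 0, 0.4, 0, 0, 0.04, 0, 0.4, 0, 0, 0.04, 0, 0.4, 0, 0, 0.04, 0, 0.4, 0, 0, 0.04, 0, 0.4, 0, 0, 0.04, 0, 0.4, 0, 0, 0.04, 0, 0.4, 0, 0, 0.04, 0, 0.4]';python3 - <<'E'
from h import *
s=ctrl.get_state(); M=R.from_rotvec(s['tool_rot']).as_matrix(); print(np.degrees(np.arctan2(M[1,1],M[0,1])),s['position'],delta(s,[.43,.1577,.1]),s['joint_positions'].round(2),s['qd'].round(3))
E
```

```text
time: 44.25
position: [0.4273, 0.1566, 0.1532]
tool_rot: [-1.888, -2.508, 0.008]
ft_force: [-0.3, 0.5, -1.9]
grip_width: 0.625
grip_force: 40.0
time: 45.05
position: [0.4303, 0.1581, 0.1181]
tool_rot: [1.89, 2.509, 0.002]
ft_force: [0.7, 0.3, -1.9]
grip_width: 0.629
grip_force: 40.0
16.04452958191148 [0.43028225 0.15806766 0.11811473] [-0.00028276 -0.00039185  0.01811422] [-0.78 -0.02  0.37  2.05  0.01  1.1  -0.13] [ 0.002  0.004  0.001  0.004 -0.001 -0.002  0.001]
```

```bash
python3 inch.py '[-0.0003, -0.0004, 0.01, 0, 0.4, -0.0003, -0.0004, 0.016, 0, 0.4, -0.0003, -0.0004, 0.019, 0, 0.4, -0.0003, -0.0004, 0.022, 0, 0.4, -0.0003, -0.0004, 0.025, 0, 0.4, -0.0003, -0.0004, 0.028, 0, 0.4, -0.0003, -0.0004, 0.03, 0, 0.4, -0.0003, -0.0004, 0.033, 0, 0.4, -0.0003, -0.0004, 0.033, 0, 0.4, -0.0003, -0.0004, 0.033, 0, 0.4]'
```

```text
time: 46.05
position: [0.4298, 0.1575, 0.0846]
tool_rot: [1.89, 2.51, 0.0]
ft_force: [0.9, -0.5, -0.8]
grip_width: 0.625
grip_force: 40.0
```

```bash
python3 inch.py '[0, 0, 0.006, 0, 0.4, 0, 0, 0.013, 0, 0.4, 0, 0, 0.02, 0, 0.4, 0, 0, 0.027, 0, 0.4, 0, 0, 0.033, 0, 0.4, 0, 0, 0.037, 0, 0.4, 0, 0, 0.039, 0, 0.4, 0, 0, 0.04, 0, 0.4, 0, 0, 0.04, 0, 0.4]'
```

```text
time: 46.95
position: [0.4297, 0.1575, 0.0445]
tool_rot: [1.89, 2.51, 0.0]
ft_force: [0.1, -1.2, -2.2]
grip_width: 0.626
grip_force: 40.0
```

```bash
python3 inch.py '[0, 0, 0.001, 0, 0.4, 0, 0, 0.001, 0, 0.66, 0, 0, 0.001, 0, 0.76, 0, 0, 0.001, 0, 0.76, 0, 0, 0.001, 0, 0.76, 0, 0, -0.04, 0, 0.76, 0, 0, -0.09, 0, 0.76, 0, 0, -0.13, 0, 1, 0, 0, -0.13, 0, 1, 0, 0, -0.13, 0, 1, 0, 0, -0.13, 0, 1, 0, 0, -0.13, 0, 1]'; python3 - <<'E'
from h import *
im,c,s=shot('wrist','w13'); print(s['position'],s['joint_positions'].round(2))
P=proj(c,[.43,.1577,.052])[0].astype(int)
hsv=cv2.cvtColor(im,cv2.COLOR_BGR2HSV)
m=((hsv[...,1]<70)&(hsv[...,2]>185)).astype(np.uint8); yy,xx=np.mgrid[:400,:640]; m[np.hypot(xx-P[0],yy-P[1])>50]=0
cs,_=cv2.findContours(m,cv2.RETR_EXTERNAL,cv2.CHAIN_APPROX_NONE); q=max(cs,key=cv2.contourArea)
for z in(.04,.052,.064):
  X=onz(c,q[:,0],z)[:,:2].astype(np.float32); print(z,cv2.minAreaRect(X*1000),cv2.minEnclosingCircle(X))
cv2.imwrite('pics/cr13.png',cv2.resize(im[max(0,P[1]-70):P[1]+70,P[0]-70:P[0]+70],None,fx=3,fy=3))
E
```

```text
time: 48.15
position: [0.4286, 0.157, 0.1729]
tool_rot: [-1.889, -2.509, 0.004]
ft_force: [0.1, -0.4, -0.1]
grip_width: 0.995
grip_force: 0.0
[0.42863313 0.15702234 0.17294498] [-0.79 -0.07  0.37  1.99  0.03  1.23 -0.15]
0.04 ((432.37615966796875, 153.34909057617188), (64.98477935791016, 52.53053283691406), 0.00013800292799714953) ((0.43317338824272156, 0.15236704051494598), 0.03388022631406784)
0.052 ((431.3712463378906, 156.42123413085938), (62.32889938354492, 50.38365936279297), 0.00014388332783710212) ((0.4321359097957611, 0.15547937154769897), 0.03249961882829666)
0.064 ((430.3663024902344, 159.49337768554688), (59.67307662963867, 48.236793518066406), 0.00015028716006781906) ((0.4310983121395111, 0.1585915982723236), 0.03111911751329899)
```

View pics/cr13.png

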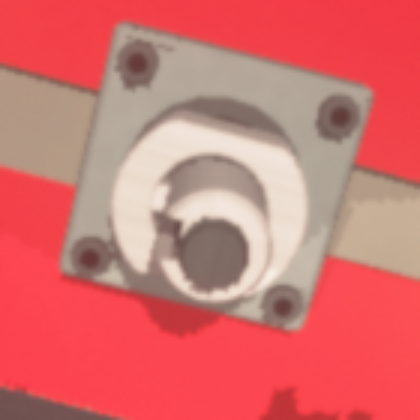

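Both spacers are stacked flat with the tabs in the keyway (left). Now the wheel: go above it with the grasp orientation and measure.

```bash
python3 inch.py '[0, 0, -0.05, 0, 1, 0, 0, -0.1, 0, 1, 0, 0, -0.15, 0, 1, -0.048, -0.005, -0.187, 0.1, 1, -0.096, -0.01, -0.187, 0.2, 1, -0.143, -0.015, -0.187, 0.3, 1, -0.191, -0.02, -0.187, 0.4, 1, -0.239, -0.025, -0.187, 0.5, 1, -0.287, -0.022, -0.187, 0.56, 1, -0.335, -0.018, -0.187, 0.56, 1, -0.384, -0.014, -0.187, 0.56, 1, -0.435, -0.01, -0.16, 0.56, 0.7, -0.435, -0.01, -0.11, 0.56, 0.7, -0.435, -0.01, -0.06, 0.56, 0.7, -0.435, -0.01, -0.03, 0.56, 0.7, -0.435, -0.01, -0.03, 0.56, 0.7, -0.435, -0.01, -0.03, 0.56, 0.7, -0.435, -0.01, -0.03, 0.56, 0.7, -0.435, -0.01, -0.03, 0.56, 0.7]'; python3 - <<'E'
from h import *
np.set_printoptions(precision=4,suppress=True)
im,c,s=shot('wrist','w14'); M=R.from_rotvec(s['tool_rot']).as_matrix(); print(np.degrees(np.arctan2(M[1,1],M[0,1])),s['position'],s['qd'].round(3),s['joint_positions'].round(2))
np.savez('w14',p=s['position'],r=s['tool_rot'])
P=proj(c,[.538,-.2637,.021])[0]; print(P)
hsv=cv2.cvtColor(im,cv2.COLOR_BGR2HSV); yy,xx=np.mgrid[:400,:640]
for v in(90,120):
  m=((hsv[...,2]<v)&(np.hypot(xx-P[0],yy-P[1])<60)).astype(np.uint8)
  cs,h=cv2.findContours(m,cv2.RETR_CCOMP,cv2.CHAIN_APPROX_NONE)
  for q,hh in zip(cs,h[0]):
    if cv2.contourArea(q)<150: continue
    X=onz(c,q[:,0],.021)[:,:2].astype(np.float32); (x,y),r=cv2.minEnclosingCircle(X); d=np.hypot(*(X-[x,y]).T); n=X[np.argsort(d)[:6]].mean(0)-[x,y]
    print(v,hh[3],len(q),(x,y),r,cv2.minAreaRect(X*1000),np.degrees(np.arctan2(n[1],n[0])),d.min())
x0,y0=int(P[0])-50,int(P[1])-50
for r in range(y0,y0+100,4): print(''.join(str(hsv[r,cx,2]//26) for cx in range(x0,x0+100,2)))
E
```

```text
time: 50.1
position: [0.5416, -0.264, 0.207]
tool_rot: [2.507, 1.888, 0.004]
ft_force: [0.9, 0.1, -0.1]
grip_width: 0.702
grip_force: 0.0
-16.028927982170675 [ 0.5416 -0.264   0.207 ] [-0.001 -0.001 -0.003  0.01  -0.005 -0.003 -0.001] [-0.3   0.29  0.86  1.63 -0.23  1.32  0.31]
[318.0174 177.3936]Traceback (most recent call last):
  File "<stdin>", line 10, in <module>
TypeError: 'NoneType' object is not subscriptable
```

```bash
python3 - <<'E'
from h import *
im=cv2.imread('pics/w14.png'); c=cam('wrist'); P=proj(c,[.538,-.2637,.021])[0]
hsv=cv2.cvtColor(im,cv2.COLOR_BGR2HSV)
x0,y0=int(P[0])-60,int(P[1])-60
for ch in(2,1):
  for r in range(y0,y0+116,5): print(''.join('%x'%(hsv[r,cx,ch]//16) for cx in range(x0,x0+120,2)))
E
```

```text
ffffffffffffffffeeeeeeeeeeeeeddddcabbddeeeeeeeddcb9999aaaaaa
ffffffffeeeeeeeeeeeeeeddcbabcddeeeeeeeddbbba9abbabcbbccbbbcc
eeeeeeeeeeeeedddbabceeffffeeeddcbabbbbbbccccccccccccccccccdd
eeeeeddcbabdeefffffffeedbbbbbbbcccccccccccccccccccdefffffffd
abbeeffffffffedcbbbbbbbccccccccccccccccccdeffffffffffffebdee
ffffedcbbbbbbbcccccccccccccccbcccdefffffffffffffffffffbeeefe
bbbbbbccccccccccccccccccbdeeffefefeeefffffffffffffffecfeeecd
cccccccccccccccdefffeefeedddddddeeeeeeedefffffffffffbeeeebff
cccccccdeffffffffffffec777777777777789cddedfffffffffceefefff
ffffffffffffffffeeffb7888878abbba9877877adeeffffffffeeffefff
ffffffffffffffffffea8887899beffffffda8888adddfffffffffefefee
ffffffffffffffffffc888aeecfffffffffffe8777ceefffffffffedeeee
ffffffffffffffffffb888addacffffffffffe88879eeffffffffffffedd
ffffffffffffffffffd88876ceefffffffffd77887deefffffffffffffff
ffffffffffffffffffed8888768cefffec9778887beeffffffffffffffff
fffffffffffffffffffeec888888777778888889ddffffffffffffffffff
fffffffffffffffffffffffeeeedebca9888abcfffffffffffffffffffff
ffffffffffffffffffffffffffffeeeeefefffffffffffffffffffffffff
ff
[... 1127 characters left out ...]
55544454333312555555555555653
666666666555555521233345667665555555653333224555555555554444
665555555555555553223333455666666645433343355555444444444444
555555555555555555542333333444433333333335544444444444444444
555555555555555555555422222323333333334444444444444444444444
555555555555555555555444454343433455545544444444444444444444
555555555555544444444444444445544444444444444444444444444444
555554444444444444444455554444444444444444444444444444444455
555444444455555555555544444444444444444444444445545555555555
555555555555554444444444444444444444444454555555555555555555
555555554444444444444444444445555555555555555555555555555444
444444444444444444555555555555555555555555555555555545445554
```

```bash
cat > hub.py <<'E'
from h import *
np.set_printoptions(precision=4,suppress=True)
def hub(im,c,P,z=.021):
  p=proj(c,P)[0]; hsv=cv2.cvtColor(im,cv2.COLOR_BGR2HSV); yy,xx=np.mgrid[:400,:640]
  for v in(150,165):
    m=((hsv[...,2]<v)&(hsv[...,1]<85)&(np.hypot(xx-p[0],yy-p[1])<60)).astype(np.uint8)
    cs,h=cv2.findContours(m,cv2.RETR_CCOMP,cv2.CHAIN_APPROX_NONE)
    for q,hh in zip(cs,h[0]):
      if cv2.contourArea(q)<200: continue
      X=onz(c,q[:,0],z)[:,:2].astype(np.float32); (x,y),r=cv2.minEnclosingCircle(X); d=np.hypot(*(X-[x,y]).T); n=X[np.argsort(d)[:6]].mean(0)-[x,y]
      print(v,hh[3],len(q),cv2.minEnclosingCircle(q)[0],(x,y),r,cv2.minAreaRect(X*1000),np.degrees(np.arctan2(n[1],n[0])),d.min())
E
python3 - <<'E'
from hub import *
hub(cv2.imread('pics/w14.png'),cam('wrist'),[.538,-.2637,.021])
E
```

```text
150 -1 133 (318.5, 175.0) (0.5390335321426392, -0.2615811228752136) 0.025169676169753075 ((538.6357421875, -262.12908935546875), (42.97148132324219, 48.760311126708984), 63.60753631591797) 59.03921571295874 0.02004167547022551
150 0 101 (317.5, 174.63333129882812) (0.5379289984703064, -0.2609538435935974) 0.01749025285243988 ((537.8772583007812, -261.09539794921875), (31.370960235595703, 33.92013931274414), 73.93900299072266) 134.71138117607987 0.011551802944309188
165 -1 135 (318.6523132324219, 175.24337768554688) (0.5389394164085388, -0.2619231641292572) 0.025468630716204643 ((538.5628662109375, -262.05792236328125), (43.59584045410156, 48.91433334350586), 62.742835998535156) 63.66824996571783 0.0205339933164705
165 0 101 (317.6008605957031, 174.8283233642578) (0.537983238697052, -0.2611679434776306) 0.017429588362574577 ((537.8772583007812, -261.09539794921875), (31.370960235595703, 33.92013931274414), 73.93900299072266) 133.75276727520267 0.01122105240864258
```

```bash
python3 - <<'E'
from h import *
im=cv2.imread('pics/w14.png'); cv2.imwrite('pics/cr14.png',cv2.resize(im[125:225,265:375],None,fx=6,fy=6,interpolation=2))
E
```

```text
(no output)
```

View pics/cr14.png

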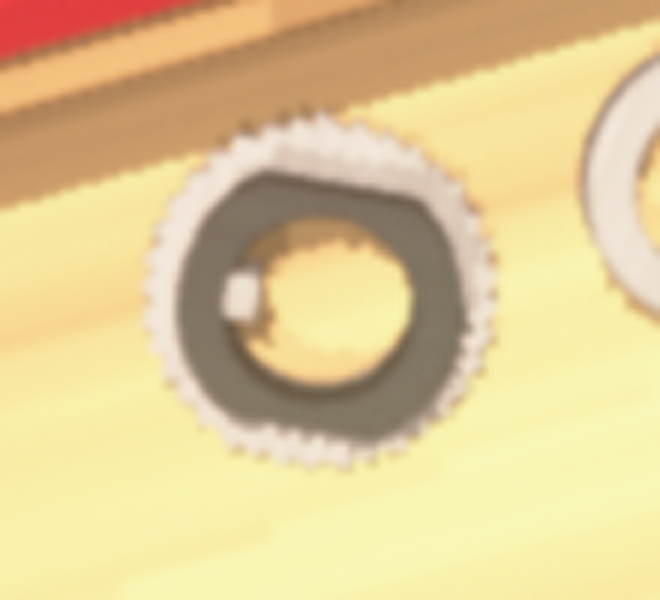

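The wheel's hub flats and tab slope about 9.5° in the crop (tab at (240,296), hub centre (322,308)), so its yaw is about -26°. Cross-checking the centre and hub height against the w9 view.

```bash
python3 - <<'E'
from hub import *
z=np.load('w9.npz'); c9=cam('wrist',dict(position=z['p'],tool_rot=z['r'])); hub(cv2.imread('pics/w9.png'),c9,[.538,-.2637,.021])
z=np.load('w7.npz'); c7=cam('wrist',dict(position=z['p'],tool_rot=z['r'])); hub(cv2.imread('pics/w7.png'),c7,[.538,-.2637,.021])
s=ctrl.get_state(); c=cam('wrist',s); print(delta(s,[.5385,-.2627,.06]))
E
```

```text
150 -1 108 (273.89129638671875, 135.7608642578125) (0.5399830341339111, -0.2629867196083069) 0.025234127417206764 ((539.4917602539062, -263.9376220703125), (41.473236083984375, 50.1702995300293), 64.50337219238281) 63.61868952760693 0.018916003083714317
150 6 81 (273.0, 137.0) (0.5382227301597595, -0.26239636540412903) 0.01881345734000206 ((538.2246704101562, -263.0422058105469), (34.784423828125, 34.260398864746094), 0.17485439777374268) 154.74602951187697 0.014296595620092082
165 -1 110 (274.10809326171875, 136.05404663085938) (0.539118766784668, -0.26385995745658875) 0.025525078177452087 ((539.1123046875, -264.06414794921875), (42.30143356323242, 50.76491165161133), 63.17683410644531) 60.425532971411776 0.02010719890822045
165 4 81 (273.0691833496094, 137.12451171875) (0.5378506183624268, -0.2630626857280731) 0.018247075378894806 ((537.9656982421875, -262.78472900390625), (33.8892822265625, 34.26332473754883), 44.03461456298828) 173.7506089343898 0.013426375383067403
150 -1 111 (245.81333923339844, 128.68568420410156) (0.5395954847335815, -0.26385846734046936) 0.02545255981385708 
[... 222 characters left out ...]
3349838257) 0.018739784136414528 ((538.5662841796875, -263.6553649902344), (35.32541275024414, 34.38811492919922), 89.8976821899414) 155.83688227175435 0.00892982045023332
165 -1 112 (245.54135131835938, 128.64662170410156) (0.5389785170555115, -0.26439541578292847) 0.02576567605137825 ((538.7906494140625, -264.73907470703125), (43.71195602416992, 50.1280517578125), 64.27677917480469) 64.0734394944982 0.020574753167048147
165 3 97 (244.2353515625, 129.4002227783203) (0.5377857685089111, -0.26286759972572327) 0.018338171765208244 ((538.5630493164062, -263.117431640625), (34.24382781982422, 34.39287567138672), 89.85093688964844) 153.94649361143306 0.008968275118928747
[ 0.0003 -0.0036  0.1467]
```

```bash
python3 inch.py '[0, -0.0026, 0.03, -0.15, 0.66, 0, -0.0026, 0.06, -0.3, 0.66, 0, -0.0026, 0.09, -0.45, 0.66, 0, -0.0026, 0.12, -0.6, 0.66, 0, -0.0026, 0.15, -0.75, 0.66, 0, -0.0026, 0.15, -0.9, 0.66, 0, -0.0026, 0.15, -1.05, 0.66, 0, -0.0026, 0.15, -1.2, 0.66, 0, -0.0026, 0.15, -1.35, 0.66, 0, -0.0026, 0.15, -1.396, 0.66, 0, -0.0026, 0.15, -1.396, 0.66, 0, -0.0026, 0.15, -1.396, 0.66, 0, -0.0026, 0.15, -1.396, 0.66, 0, -0.0026, 0.15, -1.396, 0.66, 0, -0.0026, 0.15, -1.396, 0.66]';  python3 - <<'E'
from h import *
s=ctrl.get_state(); M=R.from_rotvec(s['tool_rot']).as_matrix(); print(np.degrees(np.arctan2(M[1,1],M[0,1])),s['position'],delta(s,[.539,-.2635,.012]),s['joint_positions'].round(2),s['qd'].round(3))
E
```

```text
time: 51.65
position: [0.5379, -0.2626, 0.0546]
tool_rot: [0.708, 3.061, 0.0]
ft_force: [0.2, -0.4, 0.6]
grip_width: 0.656
grip_force: 0.0
63.93354852184603 [ 0.53786111 -0.26256765  0.05459847] [-0.00142888 -0.00033807  0.04259859] [-0.04  0.38  0.54  1.79 -0.23  1.03  1.7 ] [ 0.002 -0.    -0.001  0.001  0.001  0.001 -0.001]
```

```bash
python3 inch.py '[-0.0014, -0.0003, 0.02, 0, 0.66, -0.0014, -0.0003, 0.036, 0, 0.66, -0.0014, -0.0003, 0.042, 0, 0.66, -0.0014, -0.0003, 0.042, 0, 0.66, -0.0014, -0.0003, 0.042, 0, 0.66, -0.0014, -0.0003, 0.042, 0, 0.3, -0.0014, -0.0003, 0.042, 0, 0.3, -0.0014, -0.0003, 0.042, 0, 0.3, -0.0014, -0.0003, 0.042, 0, 0.3, -0.0014, -0.0003, 0.042, 0, 0.3, -0.0014, -0.0003, 0.042, 0, 0.3, -0.0014, -0.0003, 0.042, 0, 0.3]' 25;  python3 - <<'E'
from h import *
s=ctrl.get_state(); M=R.from_rotvec(s['tool_rot']).as_matrix(); print(np.degrees(np.arctan2(M[1,1],M[0,1])),s['position'],s['grip_width']*87,s['qd'].round(3))
E
```

```text
time: 52.85
position: [0.5394, -0.2636, 0.0131]
tool_rot: [0.708, 3.06, 0.0]
ft_force: [-0.6, 0.7, 6.0]
grip_width: 0.48
grip_force: 25.0
63.94234878765565 [ 0.53935068 -0.26357023  0.01309887] 41.76077166618272 [ 0.002  0.002 -0.001  0.001  0.001 -0.001  0.002]
```

```bash
python3 inch.py '[0, 0, 0, 0, 0.58, 0, 0, 0, 0, 0.58, 0, 0, 0, 0, 0.58, 0, 0, -0.04, 0, 0.58, 0, 0, -0.04, 0.15, 0.68, 0, 0, -0.04, 0.3, 0.68, 0, 0, -0.04, 0.45, 0.68, 0, 0, -0.04, 0.6, 0.68, 0, 0, -0.04, 0.75, 0.68, 0, 0, -0.04, 0.9, 0.68, 0, 0, -0.04, 1.05, 0.68, 0, 0, -0.04, 1.2, 0.68, 0, 0, -0.04, 1.35, 0.68, 0, 0, -0.04, 1.396, 0.68, 0, 0, -0.04, 1.396, 0.68, 0, 0, -0.04, 1.396, 0.68, 0, 0, -0.04, 1.396, 0.68, 0, 0, -0.04, 1.396, 0.68]';  python3 - <<'E'
from h import *
s=ctrl.get_state(); M=R.from_rotvec(s['tool_rot']).as_matrix(); print(np.degrees(np.arctan2(M[1,1],M[0,1])),s['position'],delta(s,[.5394,-.2636,.0125]),s['joint_positions'].round(2),s['qd'].round(3))
E
```

```text
time: 54.65
position: [0.5389, -0.2635, 0.0525]
tool_rot: [-2.509, -1.89, -0.0]
ft_force: [-0.7, -0.1, 0.7]
grip_width: 0.685
grip_force: 0.0
-16.015751746620847 [ 0.53887451 -0.26352486  0.0525277 ] [6.45280255e-05 5.24737204e-04 4.00277262e-02] [-0.25  0.46  0.82  1.79 -0.38  1.06  0.43] [-0.001 -0.002  0.    -0.002  0.001  0.    -0.002]
```

```bash
python3 inch.py '[0, 0.0005, 0.02, 0, 0.68, 0, 0.0005, 0.034, 0, 0.68, 0, 0.0005, 0.04, 0, 0.68, 0, 0.0005, 0.04, 0, 0.68, 0, 0.0005, 0.04, 0, 0.68, 0, 0.0005, 0.04, 0, 0.4, 0, 0.0005, 0.04, 0, 0.4, 0, 0.0005, 0.04, 0, 0.4, 0, 0.0005, 0.04, 0, 0.4, 0, 0.0005, 0.04, 0, 0.4, 0, 0.0005, 0.04, 0, 0.4, 0, 0.0005, 0.04, 0, 0.4]' 40;  python3 - <<'E'
from h import *
s=ctrl.get_state(); M=R.from_rotvec(s['tool_rot']).as_matrix(); print(np.degrees(np.arctan2(M[1,1],M[0,1])),s['position'],s['grip_width']*87,s['qd'].round(3))
for P in([.47,-.08,.36],[.43,.1577,.36]): print(delta(s,P))
E
```

```text
time: 55.85
position: [0.5395, -0.2638, 0.0131]
tool_rot: [2.51, 1.89, 0.001]
ft_force: [-0.9, 0.5, 5.2]
grip_width: 0.557
grip_force: 40.0
-16.045786556372413 [ 0.53952317 -0.26375029  0.01310248] 48.429430622950946 [-0.    -0.    -0.001 -0.    -0.001 -0.     0.001]
[ 0.15747898 -0.11748697 -0.34689006]
[ 0.37486223 -0.22163018 -0.3468601 ]
```

```bash
python3 inch.py '[0, 0, -0.05, 0, 0.4, 0, 0, -0.1, 0, 0.4, 0, 0, -0.15, 0, 0.4, 0, 0, -0.2, 0, 0.4, 0, 0, -0.25, 0, 0.4, 0, 0, -0.3, 0, 0.4, 0.039, -0.029, -0.347, -0.1, 0.4, 0.079, -0.059, -0.347, -0.2, 0.4, 0.118, -0.088, -0.347, -0.3, 0.4, 0.157, -0.117, -0.347, -0.4, 0.4, 0.2, -0.138, -0.347, -0.472, 0.4, 0.244, -0.159, -0.347, -0.472, 0.4, 0.288, -0.18, -0.347, -0.472, 0.4, 0.332, -0.201, -0.347, -0.472, 0.4, 0.375, -0.222, -0.347, -0.472, 0.4, 0.375, -0.222, -0.3, -0.472, 0.4, 0.375, -0.222, -0.25, -0.472, 0.4, 0.375, -0.222, -0.2, -0.472, 0.4, 0.375, -0.222, -0.15, -0.472, 0.4, 0.375, -0.222, -0.117, -0.472, 0.4]'; python3 inch.py '[0, 0, 0, 0, 0.4, 0, 0, 0, 0, 0.4, 0, 0, 0, 0, 0.4, 0, 0, 0, 0, 0.4, 0, 0, 0, 0, 0.4, 0, 0, 0, 0, 0.4, 0, 0, 0, 0, 0.4, 0, 0, 0, 0, 0.4, 0, 0, 0, 0, 0.4]';python3 - <<'E'
from h import *
s=ctrl.get_state(); M=R.from_rotvec(s['tool_rot']).as_matrix(); print(np.degrees(np.arctan2(M[1,1],M[0,1])),s['position'],delta(s,[.43,.1577,.1]),s['joint_positions'].round(2),s['qd'].round(3))
E
```

```text
time: 57.85
position: [0.4272, 0.1571, 0.1254]
tool_rot: [-1.997, -2.423, 0.006]
ft_force: [-0.6, 0.9, -1.8]
grip_width: 0.555
grip_force: 40.0
time: 58.75
position: [0.4297, 0.1581, 0.1296]
tool_rot: [1.998, 2.424, 0.0]
ft_force: [0.1, -0.2, -2.0]
grip_width: 0.56
grip_force: 40.0
11.001660048369722 [0.42965141 0.15809193 0.12958702] [-0.00045253  0.0002656   0.02958701] [-0.84 -0.03  0.42  2.04  0.01  1.13 -0.23] [-0.002  0.001  0.001  0.001 -0.001 -0.    -0.   ]
```

```bash
python3 inch.py '[-0.0004, 0.0003, 0.01, 0, 0.4, -0.0004, 0.0003, 0.018, 0, 0.4, -0.0004, 0.0003, 0.024, 0, 0.4, -0.0004, 0.0003, 0.028, 0, 0.4, -0.0004, 0.0003, 0.031, 0, 0.4, -0.0004, 0.0003, 0.034, 0, 0.4, -0.0004, 0.0003, 0.037, 0, 0.4, -0.0004, 0.0003, 0.04, 0, 0.4, -0.0004, 0.0003, 0.04, 0, 0.4, -0.0004, 0.0003, 0.04, 0, 0.4]'
```

```text
time: 59.75
position: [0.4301, 0.1578, 0.0896]
tool_rot: [1.998, 2.424, 0.0]
ft_force: [0.1, 0.1, -2.4]
grip_width: 0.558
grip_force: 40.0
```

Engaged without contact. Lowering onto the spacers, then letting go.

```bash
python3 inch.py '[0, 0, 0.006, 0, 0.4, 0, 0, 0.012, 0, 0.4, 0, 0, 0.018, 0, 0.4, 0, 0, 0.024, 0, 0.4, 0, 0, 0.027, 0, 0.4, 0, 0, 0.0285, 0, 0.4, 0, 0, 0.029, 0, 0.4, 0, 0, 0.029, 0, 0.4]'; python3 inch.py '[0, 0, 0, 0, 0.62, 0, 0, 0, 0, 0.7, 0, 0, 0, 0, 0.7, 0, 0, 0, 0, 0.7, 0, 0, -0.04, 0, 0.7, 0, 0, -0.09, 0, 0.7, 0, 0, -0.14, 0, 1, 0, 0, -0.14, 0, 1, 0, 0, -0.14, 0, 1, 0, 0, -0.14, 0, 1]'; python3 - <<'E'
from hub import *
im,c,s=shot('wrist','w15'); print(s['position'])
for z in(.069,.1): print(z); hub(im,c,[.43,.1577,z],z)
E
```

```text
time: 60.55
position: [0.4299, 0.1576, 0.0611]
tool_rot: [-1.998, -2.424, 0.001]
ft_force: [-1.6, -1.7, 3.8]
grip_width: 0.559
grip_force: 40.0
time: 61.55
position: [0.4293, 0.1575, 0.1995]
tool_rot: [-1.998, -2.424, 0.003]
ft_force: [-0.3, -0.1, -0.3]
grip_width: 0.962
grip_force: 0.0
[0.4293 0.1575 0.1995]
0.069
150 -1 329 (322.0, 188.5) (0.428340882062912, 0.1585448682308197) 0.025053411722183228 ((428.8304748535156, 158.8025665283203), (48.019081115722656, 43.82229232788086), 3.9948182106018066) 111.77450767566832 0.0017184534354697475
165 -1 159 (321.75244140625, 188.66505432128906) (0.42817410826683044, 0.1583123654127121) 0.025336075574159622 ((428.9384460449219, 158.70289611816406), (48.615421295166016, 44.38532638549805), 3.2345051765441895) -87.33800280658814 0.02096606745851841
165 6 183 (321.7916564941406, 192.625) (0.42916354537010193, 0.15489621460437775) 0.018475661054253578 ((430.27166748046875, 154.5302276611328), (32.58579635620117, 34.71745300292969), 41.69160461425781) 116.9102270646106 0.0052367999441317314
0.1
150 -1 329 (322.0, 188.5) (0.42688602209091187, 0.16619588434696198) 0.022396761924028397 ((427.3235168457031, 166.42620849609375), (42.906715393066406, 39.156768798828125), 3.994901657104492) 111.77107980742396 0.0015355495764363012
165 -1 159 (321.75244140625, 188.66505432128906) (0.42673709988594055, 0.16598819196224213) 0.022649263963103294 ((427.4200134277344, 166.33712768554688), (43.439552307128906, 39.65985107421875), 3.23447585105896) -87.33820049506451 0.018733909732057543
165 7 183 (321.7916564941406, 192.625) (0.42762109637260437, 0.16293571889400482) 0.016519252210855484 ((428.611328125, 162.60870361328125), (29.116554260253906, 31.02126693725586), 41.691646575927734) 116.9093748024334 0.004679237846920549
```

Hub outline matches the seated height and the axis. Now looking for the collar again (it may have been moved).

```bash
python3 inch.py '[0, 0, -0.05, 0, 1, 0, 0, -0.1, 0, 1, 0, 0, -0.15, 0, 1, -0.048, -0.001, -0.16, 0.15, 1, -0.096, -0.002, -0.16, 0.3, 1, -0.145, -0.003, -0.16, 0.45, 1, -0.193, -0.004, -0.16, 0.6, 1, -0.241, -0.005, -0.16, 0.75, 1, -0.279, -0.031, -0.16, 0.9, 1, -0.317, -0.057, -0.16, 1.05, 1, -0.354, -0.082, -0.16, 1.2, 1, -0.392, -0.108, -0.16, 1.35, 1, -0.43, -0.134, -0.16, 1.5, 1, -0.43, -0.134, -0.11, 1.65, 1, -0.43, -0.134, -0.05, 1.763, 1, -0.43, -0.134, -0.05, 1.763, 1, -0.43, -0.134, -0.05, 1.763, 1, -0.43, -0.134, -0.05, 1.763, 1, -0.43, -0.134, -0.05, 1.763, 1, -0.43, -0.134, -0.05, 1.763, 1]'; python3 - <<'E'
from h import *
np.set_printoptions(precision=4,suppress=True)
im,c,s=shot('wrist','w16'); M=R.from_rotvec(s['tool_rot']).as_matrix(); print(np.degrees(np.arctan2(M[1,1],M[0,1])),s['position'],s['qd'].round(3)); np.savez('w16',p=s['position'],r=s['tool_rot'])
hsv=cv2.cvtColor(im,cv2.COLOR_BGR2HSV); m=((hsv[...,1]<90)&(hsv[...,2]<150)).astype(np.uint8)
m[225:]=0
cs,h=cv2.findContours(m,cv2.RETR_EXTERNAL,cv2.CHAIN_APPROX_NONE)
for q in cs:
    if cv2.contourArea(q)<400: continue
    X=onz(c,q[:,0],.022)[:,:2].astype(np.float32); print(cv2.minEnclosingCircle(q),cv2.minEnclosingCircle(X),cv2.contourArea(q))
p=proj(c,[.3803,-.2908,.022])[0].astype(int);print(p)
for r in range(max(p[1]-70,0),min(p[1]+70,400),6): print(''.join('%x'%(hsv[r,cx,2]//16) for cx in range(p[0]-75,p[0]+75,3)),''.join('%x'%(hsv[r,cx,1]//16) for cx in range(p[0]-75,p[0]+75,3)))
E
```

```text
time: 63.6
position: [0.3818, -0.2903, 0.2524]
tool_rot: [3.141, 0.002, 0.005]
ft_force: [-0.1, -0.8, 0.0]
grip_width: 1.004
grip_force: 0.0
-89.94216922298922 [ 0.3818 -0.2903  0.2524] [ 0.001 -0.001  0.001  0.013 -0.001 -0.003 -0.003]
((618.321044921875, 202.11932373046875), 25.616756439208984) ((0.34141120314598083, -0.6469058990478516), 0.030293788760900497) 1277.5
((326.5, 169.5), 25.700294494628906) ((0.3809623122215271, -0.2963661551475525), 0.029965326189994812) 1526.0
((584.5, 174.5), 73.6241455078125) ((0.3741319179534912, -0.5980794429779053), 0.0801362693309784) 2175.5
((541.5, 112.0), 148.49337768554688) ((0.43844830989837646, -0.5297061204910278), 0.1534479856491089) 29550.0
((106.5, 112.0), 154.5518798828125) ((0.420585572719574, -0.029113277792930603), 0.17100822925567627) 39947.0
[321 170]
f979ccccdfffffffffffffffffffffffffffffffffffffffee 78887777755556666555555444444544445545555665656666
fa79ccccdfffffffffffffffffffffffffffffffffffffffff 78887777755556666555555444444544446111000001111000
fb78cccddffffffffffffffffffffffffffffffffffeffffff 788877777555566665555554444
[... 1465 characters left out ...]
ffffffffcaa9999999aa9fffffffffffffffe ccccccccccccccbcbbbbba444444444445bbbbbbbbbbbbbbbb
fffffffffffffffffffffeaaa999999aa9ffffffffffffffee cccccccccccccccbbbbbbb444444444445bbbbbbbbbbbbbbb2
fffffffffffffffffffffeaaa999999aaafffffffffffedcef cccccccccccccccbcbcbcb444444444445bbbbbbbbbbbbbb40
fffffffffffffffffffffe9aa999999aaafffffffffec55555 cccccccccccccccccbcbbb444444444446bbbbbbbbbbb87777
fffffffffffffffffffffe9aaa9999aaaaffffffffe8555555 cccccccccccccccccbbbbb444444444446bbbbbbbbca777777
fffffffffffffffffffffe9aaaaaaaaaabffffffffd5555555 ccccccccccccccccbbbbbb444444444445bbbbbbbbc7777777
ffffffffffffffffffffff8aaaaaaaaaabffffffffd556b555 ccccccccccccccbccbbcbb544444444445bbbbbbbbb778b777
```

```bash
python3 - <<'E'
from h import *
from scipy.optimize import least_squares
z=np.load('w16.npz'); c=cam('wrist',dict(position=z['p'],tool_rot=z['r'])); im=cv2.imread('pics/w16.png'); hsv=cv2.cvtColor(im,cv2.COLOR_BGR2HSV)
red=((hsv[...,1]>130)).astype(int)
L=[];Rr=[]
for r in range(153,186):
    row=red[r]; a=324
    while not row[a]: a-=1
    b=324
    while not row[b]: b+=1
    L.append((a+.5,r)); Rr.append((b-.5,r))
print(L[::6],Rr[::6])
for nm,Q in(('L',L),('R',Rr),('LR',L+Rr)):
    X=onz(c,Q,.022)[:,:2]
    f=least_squares(lambda v:np.hypot(*(X-v[:2]).T)-.026,[.38,-.293],loss='soft_l1',f_scale=.0005); print(nm,f.x,np.abs(f.fun).mean())
    f=least_squares(lambda v:np.hypot(*(X-v[:2]).T)-v[2],[.38,-.293,.026],loss='soft_l1',f_scale=.0005); print(nm,f.x,np.abs(f.fun).mean())
s=ctrl.get_state(); print(s['position'])
E
```

```text
[(309.5, 153), (303.5, 159), (301.5, 165), (301.5, 171), (302.5, 177), (304.5, 183)] [(346.5, 153), (346.5, 159), (346.5, 165), (346.5, 171), (346.5, 177), (346.5, 183)]
L [ 0.38022925 -0.29322689] 0.00032396225797182566
L [ 0.38007814 -0.29577485  0.02833774] 0.0002607377782715978
R [ 0.38134411 -0.29541485] 0.0017293100600274316
R [ -5.16323829 273.09109631 273.4670326 ] 5.451041147352953e-07
LR [ 0.38078223 -0.29393244] 0.0013621964766604895
LR [ 0.38028529 -0.2944026   0.02709689] 0.0009860140140372545
[ 0.3815118  -0.29021652  0.25198117]
```

Collar is at about (0.3802,-0.293), effectively where I left it. Grasping it along y.

```bash
python3 inch.py '[-0.001, 0.003, 0.05, 0, 1, -0.001, 0.003, 0.1, 0, 1, -0.001, 0.003, 0.15, 0, 1, -0.001, 0.003, 0.2, 0, 1, -0.001, 0.003, 0.2, 0, 1, -0.001, 0.003, 0.2, 0, 1, -0.001, 0.003, 0.2, 0, 1, -0.001, 0.003, 0.2, 0, 1, -0.001, 0.003, 0.2, 0, 1]'; python3 - <<'E'
from h import *
s=ctrl.get_state(); print(delta(s,[.3802,-.2932,.0095]),s['qd'].round(3),s['joint_positions'].round(2))
E
```

```text
time: 64.55
position: [0.3813, -0.2934, 0.0527]
tool_rot: [3.142, 0.0, 0.008]
ft_force: [-0.0, 1.3, -0.2]
grip_width: 1.0
grip_force: 0.0
[-0.00135254 -0.00016849  0.04319611] [ 0.003  0.012 -0.001  0.015 -0.004 -0.004  0.003] [-0.27  0.17  0.95  2.08 -0.17  0.96 -0.81]
```

```bash
python3 inch.py '[-0.001, 0, 0.025, 0, 1, -0.001, 0, 0.04, 0, 1, -0.001, 0, 0.043, 0, 1, -0.001, 0, 0.043, 0, 1, -0.001, 0, 0.043, 0, 1, -0.001, 0, 0.043, 0, 0.4, -0.001, 0, 0.043, 0, 0.4, -0.001, 0, 0.043, 0, 0.4, -0.001, 0, 0.043, 0, 0.4, -0.001, 0, 0.043, 0, 0.4, -0.001, 0, 0.043, 0, 0.4, -0.001, 0, 0.043, 0, 0.4, -0.001, 0, 0.043, 0, 0.4]' 30;  python3 - <<'E'
from h import *
s=ctrl.get_state(); M=R.from_rotvec(s['tool_rot']).as_matrix(); print(M.round(3),s['position'],s['grip_width']*87,s['qd'].round(3))
for P in([.47,-.08,.38],[.43,.1577,.38]): print(delta(s,P))
E
```

```text
time: 65.85
position: [0.3786, -0.2928, 0.0075]
tool_rot: [-3.141, 0.0, 0.0]
ft_force: [-0.2, 0.8, 0.2]
grip_width: 0.59
grip_force: 29.8
[[ 1. -0. -0.]
 [-0. -1.  0.]
 [-0. -0. -1.]] [ 0.37855819 -0.29283069  0.00750759] 51.337103950996074 [ 0.001 -0.    -0.001  0.001 -0.    -0.002 -0.001]
[ 0.09138604 -0.21290437 -0.37246399]
[ 0.05134787 -0.45059794 -0.37242402]
```

```bash
python3 inch.py '[0, 0, 0, 0, 0.66, 0, 0, 0, 0, 0.66, 0.0016, 0, 0, 0, 0.66, 0.0016, 0, 0, 0, 0.66, 0.0016, 0, 0, 0, 0.66, 0.0016, 0, 0, 0, 0.66, 0.0016, 0, 0, 0, 0.4, 0.0016, 0, 0, 0, 0.4, 0.0016, 0, 0, 0, 0.4, 0.0016, 0, 0, 0, 0.4, 0.0016, 0, 0, 0, 0.4]';  python3 - <<'E'
from h import *
s=ctrl.get_state(); print(s['position'],s['grip_width']*87)
for P in([.47,-.08,.38],[.43,.1577,.38]): print(delta(s,P))
E
```

```text
time: 66.95
position: [0.3802, -0.2929, 0.0075]
tool_rot: [-3.141, 0.0, -0.0]
ft_force: [0.1, -0.1, -1.3]
grip_width: 0.586
grip_force: 29.8
[ 0.38015738 -0.29286953  0.00752795] 51.01836034528831
[ 0.08981874 -0.21292572 -0.37244568]
[ 0.04977561 -0.45061846 -0.37242181]
```

```bash
python3 inch.py '[0, 0, -0.05, 0, 0.4, 0, 0, -0.1, 0, 0.4, 0, 0, -0.15, 0, 0.4, 0, 0, -0.2, 0, 0.4, 0, 0, -0.25, 0, 0.4, 0, 0, -0.3, -0.15, 0.4, 0, 0, -0.35, -0.3, 0.4, 0.018, -0.043, -0.372, -0.45, 0.4, 0.036, -0.085, -0.372, -0.6, 0.4, 0.054, -0.128, -0.372, -0.75, 0.4, 0.072, -0.17, -0.372, -0.9, 0.4, 0.09, -0.213, -0.372, -1.05, 0.4, 0.082, -0.26, -0.372, -1.2, 0.4, 0.074, -0.308, -0.372, -1.35, 0.4, 0.066, -0.355, -0.372, -1.5, 0.4, 0.058, -0.403, -0.372, -1.65, 0.4, 0.05, -0.451, -0.372, -1.8, 0.4, 0.05, -0.451, -0.33, -1.92, 0.4, 0.05, -0.451, -0.28, -1.92, 0.4, 0.05, -0.451, -0.25, -1.92, 0.4]'; python3 inch.py '[0, 0, 0.05, 0, 0.4, 0, 0, 0.1, 0, 0.4, 0, 0, 0.12, 0, 0.4, 0, 0, 0.12, 0, 0.4, 0, 0, 0.12, 0, 0.4, 0, 0, 0.12, 0, 0.4, 0, 0, 0.12, 0, 0.4, 0, 0, 0.12, 0, 0.4, 0, 0, 0.12, 0, 0.4, 0, 0, 0.12, 0, 0.4, 0, 0, 0.12, 0, 0.4]';python3 - <<'E'
from h import *
s=ctrl.get_state(); M=R.from_rotvec(s['tool_rot']).as_matrix(); print(np.degrees(np.arctan2(M[1,1],M[0,1])),s['position'],delta(s,[.43,.1577,.1]),s['joint_positions'].round(2),s['qd'].round(3))
E
```

```text
time: 68.95
position: [0.4283, 0.1576, 0.2535]
tool_rot: [-1.799, -2.573, 0.007]
ft_force: [0.3, 0.2, -2.8]
grip_width: 0.588
grip_force: 29.8
time: 70.05
position: [0.4303, 0.1581, 0.1377]
tool_rot: [1.802, 2.573, 0.0]
ft_force: [-0.1, -0.4, -1.9]
grip_width: 0.586
grip_force: 29.8
20.002337767140087 [0.43028417 0.15812446 0.13767842] [-0.00030506 -0.00042228  0.03767828] [-0.94 -0.05  0.52  2.03  0.02  1.15 -0.08] [ 0.     0.001  0.     0.     0.    -0.001  0.   ]
```

```bash
python3 inch.py '[-0.0003, -0.0004, 0.015, 0, 0.4, -0.0003, -0.0004, 0.028, 0, 0.4, -0.0003, -0.0004, 0.036, 0, 0.4, -0.0003, -0.0004, 0.04, 0, 0.4, -0.0003, -0.0004, 0.043, 0, 0.4, -0.0003, -0.0004, 0.046, 0, 0.4, -0.0003, -0.0004, 0.049, 0, 0.4, -0.0003, -0.0004, 0.049, 0, 0.4, -0.0003, -0.0004, 0.049, 0, 0.4]'
```

```text
time: 70.95
position: [0.4303, 0.1581, 0.0887]
tool_rot: [1.802, 2.573, 0.002]
ft_force: [1.6, 1.0, -3.7]
grip_width: 0.588
grip_force: 29.8
```

```bash
python3 inch.py '[0, 0, 0.004, 0, 0.4, 0, 0, 0.008, 0, 0.4, 0, 0, 0.011, 0, 0.4, 0, 0, 0.012, 0, 0.4, 0, 0, 0.0125, 0, 0.4, 0, 0, 0.0125, 0, 0.4, 0, 0, 0.0125, 0, 0.4]'
```

```text
time: 71.65
position: [0.4319, 0.1587, 0.0787]
tool_rot: [1.801, 2.573, 0.006]
ft_force: [-2.8, -0.7, 15.4]
grip_width: 0.589
grip_force: 29.9
```

```bash
python3 inch.py '[0, 0, -0.0015, 0, 0.4, -0.0005, -0.0015, -0.0015, 0, 0.4, -0.0005, -0.0015, -0.0015, 0, 0.4]'; python3 inch.py '[0, 0, 0, 0, 0.64, 0, 0, 0, 0, 0.7, 0, 0, 0, 0, 0.7, 0, 0, 0, 0, 0.7, 0, 0, -0.04, 0, 0.7, 0, 0, -0.09, 0, 0.7, 0, 0, -0.12, 0, 1, 0, 0, -0.12, 0, 1, 0, 0, -0.12, 0, 1, 0, 0, -0.12, 0, 1, 0, 0, -0.12, 0, 1]'; python3 - <<'E'
from hub import *
im,c,s=shot('wrist','w17'); print(s['position'])
for z in(.091,.1): print(z); hub(im,c,[.43,.1577,z],z)
P=proj(c,[.43,.1577,.091])[0].astype(int); cv2.imwrite('pics/cr17.png',cv2.resize(im[max(0,P[1]-80):P[1]+80,P[0]-80:P[0]+80],None,fx=3.5,fy=3.5))
E
```

```text
time: 71.95
position: [0.4304, 0.158, 0.0792]
tool_rot: [1.801, 2.573, 0.007]
ft_force: [-0.3, 1.3, 6.3]
grip_width: 0.587
grip_force: 29.8
time: 73.05
position: [0.4278, 0.1562, 0.196]
tool_rot: [-1.802, -2.572, 0.004]
ft_force: [0.5, -0.4, 0.5]
grip_width: 0.98
grip_force: 0.0
[0.4278 0.1562 0.196 ]
0.091
150 -1 273 (323.5, 188.5) (0.42509913444519043, 0.1636178195476532) 0.03849736601114273 ((425.1016845703125, 160.44418334960938), (62.54189682006836, 54.831321716308594), 0.04584761708974838) 177.24102772620793 0.020455849767437122
150 8 166 (326.125, 195.0) (0.42929404973983765, 0.15911553800106049) 0.015181812457740307 ((429.98260498046875, 158.79701232910156), (28.444091796875, 29.287912368774414), 1.6098448038101196) 99.52484564028364 0.006617812136374775
165 -1 373 (328.91015625, 179.55899047851562) (0.42761263251304626, 0.1702721267938614) 0.04502829164266586 ((424.8245849609375, 169.47213745117188), (76.50477600097656, 75.94215393066406), 66.49679565429688) 112.4936439248796 0.028436568671352497
165 2 156 (326.2794189453125, 195.22793579101562) (0.42928460240364075, 0.15906
[... 964 characters left out ...]
2587242126, 0.16975557804107666) 0.04299360141158104 ((424.4854736328125, 170.33627319335938), (72.32551574707031, 71.7342529296875), 66.49674224853516) -14.962481044934783 0.026279738921496647
165 5 156 (326.2794189453125, 195.22793579101562) (0.4283612370491028, 0.16133536398410797) 0.014482391998171806 ((429.2164306640625, 161.1309051513672), (26.49249267578125, 28.049259185791016), 7.782483100891113) 103.01213900574194 0.006751925951904483
165 5 257 (325.3890380859375, 176.21266174316406) (0.42301902174949646, 0.174906924366951) 0.02988719567656517 ((420.9725341796875, 178.88909912109375), (56.11543655395508, 36.34571838378906), 19.136669158935547) 103.98670355261665 0.011326131915867557
```

View pics/cr17.png

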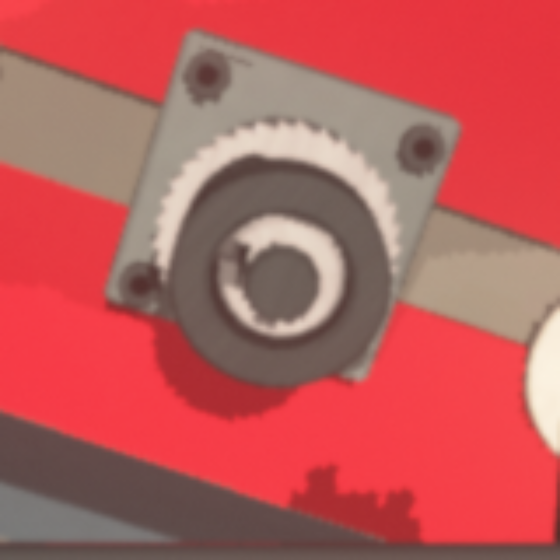

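The collar surrounds the shaft concentrically, with its top round and level (centre (282,276), shaft ring (283,275)). I've now used up my picture budget, one over in fact, so I'll view no more. Checking its height by numbers.

```bash
python3 - <<'E'
from h import *
s=ctrl.get_state(); c=cam('wrist',s); im=cv2.imread('pics/w17.png'); print(s['position'])
P=proj(c,[.43,.1577,.091])[0].astype(int); f=lambda x,y:np.array([x/3.5+P[0]-80,y/3.5+max(0,P[1]-80)])
l,r,b=f(172,276),f(392,276),f(282,387); print(l,r,b)
a=np.linspace(0,2*np.pi,361)
for z in(.087,.091,.095,.1,.109):
  q=proj(c,np.c_[.43+.026*np.cos(a),.1577+.026*np.sin(a),np.full(361,z)]); print(z,q[:,0].min(),q[:,0].max(),q[:,0].max()-q[:,0].min(),q[:,1].max())
print('meas',l[0],r[0],r[0]-l[0],b[1])
E
```

```text
[0.42790157 0.1562336  0.19614969]
[295.14285714 195.85714286] [358.         195.85714286] [326.57142857 227.57142857]
0.087 293.99706905404616 357.9683321146065 63.97126306056032 226.14584839447016
0.091 293.5984646629867 358.4623340903429 64.86386942735618 227.83848793988307
0.095 293.18860457211565 358.9702939341488 65.78168936203315 229.5776968340395
0.1 292.65971322592935 359.6257875356432 66.96607430971386 231.82016582015018
0.109 291.65822981794105 360.86703704287567 69.20880722493462 236.06071449644296
meas 295.14285714285717 358.0 62.85714285714283 227.57142857142856
```

```bash
python3 inch.py '[0.024, 0, 0, 0, 0, 0.024, 0, 0, 0, 0, 0.024, 0, 0.04, 0, 0, 0.024, 0, 0.08, 0, 0, 0.024, 0, 0.093, 0, 0, 0.024, 0, 0.093, 0, 0, 0.024, 0, 0.093, 0, 0, 0.024, 0, 0.093, 0, 0, 0.024, 0, 0.093, 0, 0, 0.024, 0, 0.093, 0, 0, 0.024, 0, 0.093, 0, 0]' 5
```

```text
time: 74.2
position: [0.4209, 0.1795, 0.1052]
tool_rot: [1.802, 2.573, 0.002]
ft_force: [-1.2, -0.9, -1.1]
grip_width: 0.083
grip_force: 0.0
```

```bash
python3 inch.py '[0, 0, 0.004, 0, 0, 0, 0, 0.008, 0, 0, 0, 0, 0.01, 0, 0, 0, 0, 0.01, 0, 0, 0, 0, 0.01, 0, 0]'; python3 inch.py '[0, 0, 0.002, 0, 0, 0, 0, 0.002, 0, 0, 0, 0, 0.002, 0, 0]'; python3 inch.py '[0, 0, 0.002, 0, 0, 0, 0, 0.002, 0, 0, 0, 0, 0.002, 0, 0]'
```

```text
time: 74.7
position: [0.4205, 0.1792, 0.0944]
tool_rot: [-1.802, -2.573, 0.0]
ft_force: [-0.5, 0.6, -1.2]
grip_width: 0.009
grip_force: 0.0
time: 75.0
position: [0.4205, 0.1792, 0.0926]
tool_rot: [1.802, 2.573, 0.0]
ft_force: [-0.4, 0.3, 0.0]
grip_width: 0.005
grip_force: 0.0
time: 75.3
position: [0.4208, 0.1795, 0.0913]
tool_rot: [-1.802, -2.573, -0.001]
ft_force: [-0.7, -1.2, 5.1]
grip_width: 0.004
grip_force: 2.9
```

Contact at z = 0.0913 against the expected 0.091, so the collar is home on the hub. Retreating and handing in.

```bash
python3 inch.py '[0, 0, -0.05, 0, 0, 0, 0, -0.1, 0, 0, 0, 0, -0.15, 0, 0, 0, 0, -0.2, 0, 0.5, 0, 0, -0.2, 0, 0.5, 0, 0, -0.2, 0, 0.5, 0, 0, -0.2, 0, 0.5, 0, 0, -0.2, 0, 0.5, 0, 0, -0.2, 0, 0.5, 0, 0, -0.2, 0, 0.5]'; python3 -c "
from bench import ctrl
print(ctrl.close_job())"
```

```text
time: 76.3
position: [0.4202, 0.179, 0.2897]
tool_rot: [-1.802, -2.573, 0.002]
ft_force: [0.4, -0.2, -0.3]
grip_width: 0.48
grip_force: 0.0
the job is handed in; nothing more can be done
None
```

I rebuilt the arbor (both spacers, the wheel, and the collar resting on the hub, with both plain rings in the crate) and handed it in at 76 s; the hand-in returned no verdict, and I viewed 15 pictures, one over the limit of 14.

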